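# Turn over a phone frame, wedge it in the width gauge and set the pointer

### The arm

A 7-joint arm with a two-finger parallel gripper is mounted at the origin on the work surface. World frame = base frame: x ahead of the robot, y to its left, z up, the work surface at z = 0. Lengths are in m, angles in rad, forces in N, time in s.
With the tool pointing down it reaches from about 0.4 to 0.875 m from the base axis. Payload 4.4 kg.
Tool frame: the origin (TCP) lies on the front face of the gripper's body, between the roots of the fingers; the fingertips stand 73 mm ahead of it and the grasp point (between the pads) lies 54 mm ahead of it; z points along the fingers, y is the line along which they close (so a half turn about z gives the same grasp; the last joint's range is limited). The gripper opens to 85 mm and grips with 20 to 120 N. Pads are 22 mm wide; open, the fingers measure 114 mm over their backs; the gripper's body (76 mm by 85 mm) begins 54 mm behind the grasp point. The pads swing forward as they close: fully open they stand 13 mm farther back than shut.
Start: joints at [1.074, 0.628, 0.038, 1.517, -0.027, 0.996, -0.02], TCP at [0.271, -0.591, 0.304] pointing down, gripper open.
Joint ranges: [-3.06, 3.06], [-0.37, 2.12], [-1.25, 1.32], [0.18, 2.47], [-1.1, 4.24], [0.23, 1.98], [-2.94, 2.94]. Speed limits (rad/s): [2.57, 2.57, 3.14, 3.14, 3.14, 3.14, 3.14].

### API

Orientations are given as [roll, pitch, yaw] about the fixed x, y, z axes, in that order (R = Rz(yaw) Ry(pitch) Rx(roll)).
In Python, from bench import ctrl gives the robot as it stands.
- The arm moves only by the tool jog_arm, never from a script. Its argument "steps" is a list of rows, each a list of 7 numbers: the turn, a rotation vector about the tool's x, y, z in degrees, then the shift along the tool's x, y, z in m, then the opening in per cent of the stroke, from 0 (shut) to 100 (fully open). In form: [[wx, wy, wz, dx, dy, dz, fingers], ...]. A call has 1 to 5 rows; each row shifts and turns the commanded pose from where the row before left it, along the tool's axes as they then stand; what a row does not reach is not made up. A row lasts 1/10 s, in which the tool goes at most 50 mm and 8.59 degrees, less where a joint would pass 70% of its speed; a pose out of reach is approached as far as the arm can. A call with a gripper value outside its range is refused whole. The fingers move at their own pace and stop on an object; the grip force is fixed at half the most. Time passes only in rows, so rows that do not move let the fingers close. It gives the time, the measured TCP pose, the force, the opening and the grip force at its end, in the units of the state.
- ctrl.read_state(): the state, without advancing time (a new reading comes with each control period).
- ctrl.grab_frame(name): name is "scene" or "side" or "wrist"; returns (picture, depth): 400x640x3 uint8, red, green, blue; 400x640 float32, m along the optical axis (not along the pixel's ray), 0 where there is no reading.
- ctrl.camera_info(name): a dict with "fx", "fy", "cx", "cy" (pixels), "R" (3x3) and "t" (3): a world point X has camera coordinates R X + t. Camera axes: x right, y down, z forward; pixel columns grow to the right and rows downward; lengths in m; the calibration is good to about 2 mm. The wrist camera is an equidistant fisheye: a pixel r from the principal point sees the ray r / f radians off the axis. A picture is of the moment at which its call begins: read the wrist's pose just before it. camera_info takes no time and is no camera call; for the wrist camera it gives the pose at the moment of the call.
- ctrl.hand_in(): hands the job in; it is judged then, once.
The state is a dict: "clock": time; "joint_pos": joint angles; "joint_velocities": joint speeds; "joint_torque": joint torques, N m; "tool_pos": TCP position; "tcp_rot": TCP orientation; "force": force on the tool from outside, world axes, zero at the start; "torque": the same for the moment, N m; "width": opening from 0.0 (shut) to 1.0 (fully open); "finger_force": force on a finger pad.
Only numpy, scipy, OpenCV 4.12 (cv2) and the standard library are available. Lean on these libraries where they do the work, as an engineer would, in place of code of your own. Each camera call takes 0.05 s, during which the arm holds its last target. There are 200 camera calls.

### The job

One of the two bare phone frames on the rubber rests lies upside down, the face with the round coil ring hidden underneath. Turn it over (the slotted stand can hold it on end while you change grip), lay it flat, ring side up, on the tapered width gauge and slide it towards the narrow end until it wedges between the two rails. Then slide the gauge's pointer back until its nose touches the frame's end without pushing the frame loose; let go, and leave the other frame and everything else on the bench as they are.

Things in the scene. Friction and masses are not known exactly. Their poses are not given: they have to be found in the camera images.
- frame_centre (a point): Centre of the upside-down phone frame: flat rigid grey plate 116 mm long (x), 58 wide (y), 9 thick (z), about 70 g, a plain rectangle; either end may go first into the gauge. Its z axis points out of the ring side (flush black ring 44 mm across, small dark camera plate near one end), so down at the start; the other face has five straight ribs. Grip it across its width.
- rest_a: Fixed black rubber rest under the upside-down frame, origin at the middle of its underside: 85 mm long (x), 34 wide (y), 60 high. The frame lies lengthwise on it and overhangs both long sides by 12 mm, so fingers can reach down past its edges, also at a slant. A hand that comes at a slant meets the frame's near end unless it grips well towards that end.
- rest_b: The same kind of rest, under the other frame.
- done_frame_centre (a point): Centre of the other frame, the same in shape and axes, lying ring side up on the other rest; leave it alone.
- stand_slot (a point): Fixed grey slotted stand, 90 by 80 mm. This point: middle of the slot's floor, 12 mm above the table. Slot along x (80 mm, ends open), 11.5 mm wide (y), 26 mm deep, flared lips on top up to 53 mm above the table; z up. A frame stood on its short end in it, width along the slot, stays up and leans 0.1 rad at most.
- gauge_stop (a point): Fixed aluminium gauge. Point on the channel's centre line, on the bed (60 mm above the table), where the channel is 58 mm wide: a frame wedges with its leading edge about here, its centre 58 mm back along -x and 4.5 mm up. x: sliding direction (to the narrow end), y across, z up.
- gauge: The same gauge, axes as gauge_stop, origin 60 mm below it on the table. Two steel rails 13 mm high stand on the bed from x = -36 mm (68 mm apart) to x = +24 mm (51 mm apart). The bed is 104 mm wide ahead of x = -42 mm and only 34 mm wide from there back to x = -153 mm, so that fingers can reach past the frame's long edges.
- pointer_nose (a point): Middle of the flat nose of the pointer slide, on the gauge's centre line, 4.5 mm above the bed, where it meets the frame's leading edge; x axis as the gauge's. A black upright grip stands on the slide.
- pointer_grip (a point): Centre of hold of the pointer's black upright grip: 36 mm above the nose point and 19 mm beyond it along the gauge's x. The grip is 16 mm wide across the gauge (y), 20 mm along x, and its top is 17 mm above this point; it clears the rails' tops by 28 mm here.
- pointer (a joint): Position of the pointer slide (m): its nose is 60 mm minus this beyond the gauge_stop point, so it grows as the pointer is slid back towards the frame; 0 to 0.075. Friction about 1 N, no spring.
- driver: bystander: screwdriver, 170 mm
- alcohol: bystander: small bottle, 130 mm high
- tape: bystander: roll of clear tape, 90 mm across
- dish: bystander: steel dish, 70 mm across
- carton: bystander: white carton 90 x 160 x 45 mm
- handset: bystander: black phone lying flat, 145 x 70 mm
- spare_box: bystander: cardboard box 70 x 110 x 30 mm

How it is judged:
On the way:
1. the frame lies ring side up, wedged in the gauge, before the pointer is brought to it (angle between frame_centre's own z axis and vertical below 0.1 rad and x of frame_centre in the frame of gauge_stop above -0.0615 m and z of frame_centre in the frame of gauge_stop below 0.008 m and distance between pointer_nose and frame_centre above 0.066 m), for 0.2 s.
At the end, for the whole second after the job is handed in: The frame lies flat on the gauge, ring side up (tilt under 0.08 rad), in line with the channel (within 0.1 rad and 6 mm), its leading edge between 3.5 mm short of and 8 mm beyond the gauge_stop point; the pointer's nose is within 3 mm of the frame's leading edge; at rest (angle between frame_centre's own z axis and vertical below 0.08 rad and x of frame_centre in the frame of gauge_stop between -0.0615 and -0.05 m and y of frame_centre in the frame of gauge_stop between -0.006 and 0.006 m and z of frame_centre in the frame of gauge_stop between 0.002 and 0.008 m and angle between the x axis of frame_centre and the x axis of gauge_stop, either way round below 0.1 rad and distance between pointer_nose and frame_centre below 0.061 m and linear speed of frame below 0.01 m/s); the robot touches nothing.
It fails at once if the other frame is disturbed (moved over 15 mm) (distance of done_frame_centre from where it was at the start of the episode above 0.015 m).
It fails at once if a bystander is pushed over 30 mm (distance of any of driver, alcohol, tape, dish, carton, handset, spare_box from where it was at the start of the episode above 0.03 m).
It also fails if it takes over 64 s, if anything falls off the work surface, if the arm or the gripper's body presses on something with over 40 N, if the wrist force passes 120 N, or if a joint passes its speed limit or range.

## Working session

There is one attempt and no reset: what is moved stays moved. The work goes in short steps, Python scripts to look and compute and a tool call to move; the robot and the scene stay as the last step left them, time stands still between calls to the robot, and variables do not carry over. Pictures are saved under pics/ and viewed, at most 10 in all, crops included, and the job is handed in when it is done.

Besides the shell and the picture viewer there is one more tool, called after "Emit:" as name([rows], argument=value, ...), one row to a line, values as JSON. jog_arm: Moves the arm, as the interface text tells. Its arguments: {"type":"object","properties":{"steps":{"type":"array","items":{"type":"array","items":{"type":"number"}}}},"required":["steps"]}

```bash
mkdir -p pics; ls; python3 - <<'E'
from bench import ctrl
import cv2, numpy as np
for n in ("scene","side"):
    p,d=ctrl.grab_frame(n); np.savez(f"pics/{n}0.npz",p=p,d=d); cv2.imwrite(f"pics/{n}0.png",p[:,:,::-1])
    print(n,ctrl.camera_info(n))
s=ctrl.read_state(); print(s)
E
```

```text
pics
scene {'fx': 508.10837151720494, 'fy': 508.10837151720494, 'cx': 315.1480952893573, 'cy': 198.05091564193344, 'R': array([[ 0.22132913,  0.97519011,  0.00420179],
       [ 0.72317196, -0.16123745, -0.6715838 ],
       [-0.6542444 ,  0.15167968, -0.74091669]]), 't': array([-0.1588782 , -0.37363359,  1.987429  ])}
side {'fx': 505.40459872857883, 'fy': 505.40459872857883, 'cx': 325.7427213272154, 'cy': 207.41372550838625, 'R': array([[-0.74654769, -0.66531966, -0.00403673],
       [-0.50433729,  0.56984758, -0.64878165],
       [ 0.4339475 , -0.48231057, -0.76096391]]), 't': array([0.44143228, 0.35245102, 1.42742658])}
{'clock': 0.1, 'joint_pos': array([ 1.07418188,  0.62923657,  0.0384422 ,  1.51823831, -0.02699491,
        0.99627479, -0.01998087]), 'joint_velocities': array([-0.00158219, -0.00137209,  0.00026485, -0.00457494,  0.00081195,
        0.00014872, -0.00058772]), 'joint_torque': array([ 2.31258105e-03, -5.64529216e+01,  1.23013794e+00, -1.93972206e+01,
        1.12974391e-02,  5.42392736e-03,  1.37769433e-05]), 'tool_pos': array([ 0.27130405, -0.59021672,  0.30310144]), 'tcp_rot': array([-3.13995356e+00,  1.73555000e-05,  4.30839097e-01]), 'force': array([-0.04506265,  0.12708035,  0.39872132]), 'torque': array([0.05789197, 0.00931024, 0.03371448]), 'finger_force': 0.0, 'width': 0.9975217744636715}
```

View pics/scene0.png

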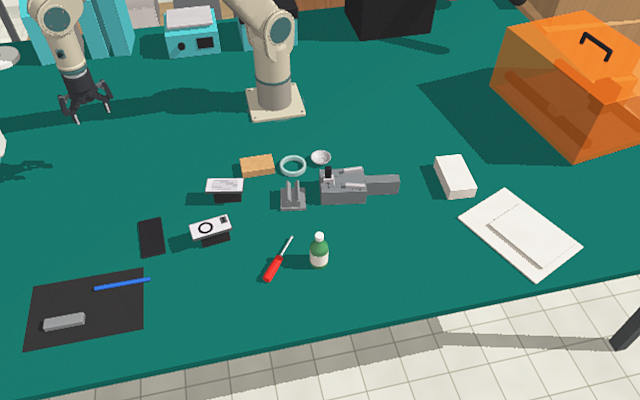

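View pics/side0.png

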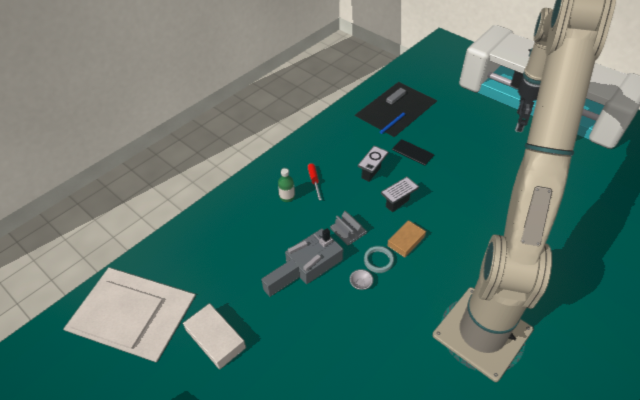

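The scene view shows the upside-down frame (ribs up) at about (225,185), the ring-up one at (210,228), the stand at (292,195), and the gauge at (345,185) with its tail to the right and the black pointer grip at (327,173). The side view shows the same things at (400,187), (373,157), (348,227) and (315,253).

```bash
cat > h.py <<'E'
import numpy as np, cv2
from bench import ctrl
from scipy.spatial.transform import Rotation as Ro
def cloud(ci,d):
    v,u=np.mgrid[:d.shape[0],:d.shape[1]]
    c=np.stack([(u-ci['cx'])/ci['fx']*d,(v-ci['cy'])/ci['fy']*d,d],-1)
    return (c-ci['t'])@ci['R']
def wray(ci,u,v):
    x=(u-ci['cx'])/ci['fx'];y=(v-ci['cy'])/ci['fy'];r=np.hypot(x,y)+1e-12
    s=np.sin(r)/r
    return np.stack([x*s,y*s,np.cos(r)],-1)
def wcast(ci,u,v,z):
    D=wray(ci,np.asarray(u,float),np.asarray(v,float))@ci['R']; o=-ci['R'].T@ci['t']
    k=(z-o[2])/D[...,2]; return o+k[...,None]*D
def wcloud(ci,d):
    v,u=np.mgrid[:d.shape[0],:d.shape[1]].astype(float)
    r=wray(ci,u,v); z=np.where(r[...,2]>.2,r[...,2],np.nan)
    return ((r/z[...,None]*d[...,None])-ci['t'])@ci['R']
def tool():
    s=ctrl.read_state(); return s,s['tool_pos'],Ro.from_euler('xyz',s['tcp_rot'])
E
python3 - <<'E'
from h import *
for n in ("scene","side"):
    z=np.load(f"pics/{n}0.npz");P=cloud(ctrl.camera_info(n),z['d'])
    m=((z['d']>0)&(P[...,2]>.012)&(P[...,2]<.2)&(P[...,0]>.25)&(P[...,0]<1.1)&(abs(P[...,1])<.7)).astype(np.uint8)
    k,l,st,c=cv2.connectedComponentsWithStats(m)
    for i in range(1,k):
        if st[i,4]<60: continue
        q=P[l==i]; zt=np.percentile(q[:,2],95)
        t=q[q[:,2]>zt-.012]; r=cv2.minAreaRect(t[:,:2].astype(np.float32))
        print(n,c[i].round(),st[i,4],'ztop',zt.round(3),'topmean',t.mean(0).round(3),'rect',np.round(r[0],3),np.round(r[1],3),round(r[2],1))
E
```

```text
scene [320. 156.] 127 ztop 0.024 topmean [0.356 0.101 0.018] rect [0.363 0.099] [0.066 0.071] 75.7
scene [257. 165.] 575 ztop 0.033 topmean [ 0.356 -0.12   0.029] rect [ 0.353 -0.119] [0.11  0.078] 89.5
scene [455. 176.] 1250 ztop 0.048 topmean [0.557 0.51  0.043] rect [0.553 0.512] [0.095 0.168] 85.2
scene [293. 165.] 162 ztop 0.021 topmean [ 0.376 -0.001  0.017] rect [ 0.375 -0.   ] [0.089 0.091] 68.8
scene [353. 185.] 2121 ztop 0.076 topmean [0.528 0.136 0.077] rect [0.533 0.184] [0.237 0.105] 78.6
scene [225. 189.] 760 ztop 0.072 topmean [ 0.473 -0.235  0.068] rect [ 0.471 -0.236] [0.117 0.07 ] 79.0
scene [292. 195.] 330 ztop 0.053 topmean [ 0.525 -0.029  0.048] rect [ 0.522 -0.027] [0.038 0.083] 79.6
scene [528. 234.] 2022 ztop 0.02 topmean [0.823 0.635 0.016] rect [0.822 0.649] [0.202 0.165] 23.2
scene [211. 230.] 900 ztop 0.072 topmean [ 0.632 -0.294  0.068] rect [ 0.63  -0.294] [0.066 0.116] 10.1
scene [319. 251.] 525 ztop 0.129 topmean [ 0.779 -0.003  0.128] rect [ 0.776 -0.003] [0.025 0.023] 14.1
scene [274. 266.] 265 ztop 0.028 topmean [ 0.777 -0.135  0.022] rect [ 0.749 -
[... 740 characters left out ...]
6
side [348. 226.] 448 ztop 0.052 topmean [ 0.516 -0.029  0.048] rect [ 0.517 -0.026] [0.045 0.08 ] 77.4
side [406. 237.] 694 ztop 0.034 topmean [ 0.349 -0.114  0.029] rect [ 0.35  -0.117] [0.116 0.073] 89.3
side [305. 260.] 2401 ztop 0.075 topmean [0.517 0.142 0.076] rect [0.526 0.191] [0.245 0.099] 81.0
side [378. 258.] 222 ztop 0.021 topmean [0.369 0.004 0.017] rect [0.371 0.003] [0.087 0.091] 37.8
side [361. 278.] 193 ztop 0.024 topmean [0.363 0.098 0.018] rect [0.361 0.102] [0.066 0.069] 61.0
side [122. 311.] 2257 ztop 0.019 topmean [0.809 0.638 0.015] rect [0.817 0.652] [0.204 0.163] 23.2
side [214. 335.] 1995 ztop 0.048 topmean [0.545 0.515 0.044] rect [0.549 0.514] [0.091 0.165] 85.5
```

```bash
cat >> h.py <<'E'
def Rt(xdeg,tilt):  # tool x heading, vertical hand, then tilt about tool y (deg, + = fingers toward heading)
    return Ro.from_euler('xyz',[np.pi,0,np.radians(xdeg)])*Ro.from_euler('y',tilt,degrees=True)
def plan(target,R,f,n=None,p0=None,R0=None):
    s,p,r=tool(); p=p if p0 is None else np.array(p0); r=r if R0 is None else R0
    w=(r.inv()*R).as_rotvec(degrees=True); D=np.array(target)-p
    n=n or int(max(1,np.ceil(np.linalg.norm(D)/.048),np.ceil(np.linalg.norm(w)/8.4)))
    q=r
    for i in range(n):
        sh=q.inv().apply(D/n); print('[%.1f,%.1f,%.1f,%.4f,%.4f,%.4f,%g],'%(*(w/n),*sh,f),end='' if (i+1)%5 else '\n')
        q=q*Ro.from_rotvec(w/n,degrees=True)
    print()
def show():
    s=ctrl.read_state(); print(round(s['clock'],2),s['tool_pos'].round(4),np.degrees(s['tcp_rot']).round(1),'j',s['joint_pos'].round(2),'F',s['force'].round(1),'w',round(s['width'],3),round(s['finger_force'],1))
E
python3 -c "
from h import *
plan([.46,-.06,.36],Rt(79,0),100)"
```

```text
[-0.0,-0.0,-4.5,0.0327,-0.0336,-0.0047,100],[-0.0,-0.0,-4.5,0.0353,-0.0309,-0.0047,100],[-0.0,-0.0,-4.5,0.0376,-0.0280,-0.0047,100],[-0.0,-0.0,-4.5,0.0397,-0.0250,-0.0047,100],[-0.0,-0.0,-4.5,0.0416,-0.0217,-0.0047,100],
[-0.0,-0.0,-4.5,0.0431,-0.0184,-0.0047,100],[-0.0,-0.0,-4.5,0.0445,-0.0149,-0.0047,100],[-0.0,-0.0,-4.5,0.0455,-0.0114,-0.0047,100],[-0.0,-0.0,-4.5,0.0463,-0.0078,-0.0047,100],[-0.0,-0.0,-4.5,0.0467,-0.0041,-0.0047,100],
[-0.0,-0.0,-4.5,0.0469,-0.0004,-0.0047,100],[-0.0,-0.0,-4.5,0.0468,0.0033,-0.0047,100],
```

Emit:
jog_arm([
  [0,0,-4.5,0.033,-0.034,-0.005,100],
  [0,0,-4.5,0.035,-0.031,-0.005,100],
  [0,0,-4.5,0.038,-0.028,-0.005,100],
  [0,0,-4.5,0.04,-0.025,-0.005,100],
  [0,0,-4.5,0.042,-0.022,-0.005,100],
])

```text
clock: 0.6
tool_pos: [0.3509, -0.3665, 0.3289]
tcp_rot: [-3.141, -0.0, 0.826]
force: [1.6, -0.2, -0.1]
width: 1.003
finger_force: 0.0
```

Emit:
jog_arm([
  [0,0,-4.5,0.043,-0.018,-0.005,100],
  [0,0,-4.5,0.044,-0.015,-0.005,100],
  [0,0,-4.5,0.045,-0.011,-0.005,100],
  [0,0,-4.5,0.046,-0.008,-0.005,100],
  [0,0,-4.5,0.047,-0.004,-0.005,100],
])

```text
clock: 1.1
tool_pos: [0.4299, -0.1472, 0.3541]
tcp_rot: [-3.142, 0.0, 1.219]
force: [0.9, -0.4, -0.1]
width: 0.998
finger_force: 0.0
```

Emit:
jog_arm([
  [0,0,-4.5,0.047,0,-0.005,100],
  [0,0,-4.5,0.047,0.003,-0.005,100],
  [0,0,0,0,0,0,100],
  [0,0,0,0,0,0,100],
  [0,0,0,0,0,0,100],
])

```text
clock: 1.6
tool_pos: [0.4612, -0.0617, 0.3635]
tcp_rot: [-3.14, 0.001, 1.371]
force: [-0.4, -0.1, -0.2]
width: 0.998
finger_force: 0.0
```

```bash
python3 - <<'E'
from h import *
show()
ci=ctrl.camera_info('wrist');p,d=ctrl.grab_frame('wrist');np.savez('pics/w1.npz',p=p,d=d,R=ci['R'],t=ci['t'],k=[ci[x] for x in('fx','fy','cx','cy')])
cv2.imwrite('pics/w1.png',p[:,:,::-1]);print(ci)
show()
E
```

```text
1.6 [ 0.4612 -0.0617  0.3635] [-1.799e+02  1.000e-01  7.860e+01] j [ 0.32  0.3  -0.32  1.92  0.12  0.93 -0.26] F [-0.4 -0.1 -0.2] w 0.998 0.0
{'fx': 309.70691628693146, 'fy': 309.70691628693146, 'cx': 316.22998888694354, 'cy': 195.7267354914409, 'R': array([[ 0.98017607, -0.19811636, -0.00218793],
       [-0.18662118, -0.92689995,  0.32562097],
       [-0.06653883, -0.31875756, -0.94549786]]), 't': array([-0.46354615, -0.03284537,  0.44799314])}
1.65 [ 0.4612 -0.0619  0.3635] [-179.9    0.    78.5] j [ 0.32  0.3  -0.32  1.92  0.12  0.93 -0.26] F [ 0.2 -0.3  0.2] w 0.997 0.0
```

View pics/w1.png

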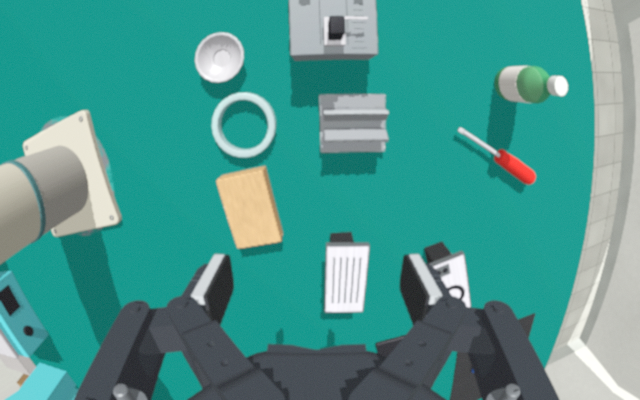

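The wrist view shows the ribbed frame at (346,277), the stand with its two lips at (353,112) and (353,135), and the gauge's narrow end at (333,28) with the black grip at (337,27).

```bash
cat >> h.py <<'E'
def top(P,l,lo,hi):
    m=l&(P[...,2]>lo)&(P[...,2]<hi); q=P[m]; r=cv2.minAreaRect(q[:,:2].astype(np.float32)); b=cv2.boxPoints(r)
    e=[b[1]-b[0],b[2]-b[1]]; e.sort(key=np.linalg.norm); a=np.degrees(np.arctan2(e[1][1],e[1][0]))%180
    print(m.sum(),'c',np.round(r[0],4),'size',np.round(sorted(r[1]),4),'long dir',round(a,1),'z',np.median(q[:,2]).round(4)); return r[0],a
E
python3 - <<'E'
from h import *
z=np.load('pics/w1.npz');k=z['k'];ci=dict(fx=k[0],fy=k[1],cx=k[2],cy=k[3],R=z['R'],t=z['t'])
P=wcloud(ci,z['d']);v,u=np.mgrid[:400,:640]
box=lambda a,b,c,e:(u>a)&(u<b)&(v>c)&(v<e)&(z['d']>0)
print('frame');c,a=top(P,box(310,385,235,325),.062,.08)
m=(box(310,385,235,325)&(z['p'].min(2)>120)).astype(np.uint8)
cn=max(cv2.findContours(m,0,2)[0],key=cv2.contourArea)[:,0]
q=wcast(ci,cn[:,0],cn[:,1],.069);r=cv2.minAreaRect(q[:,:2].astype(np.float32));print('mask',r)
print('stand');top(P,box(300,400,80,165),.046,.06)
# section across slot
S=P[box(300,400,80,165)]
ax=np.array([np.cos(np.radians(79)),np.sin(np.radians(79))]); s=S[:,:2]@ax; t=S[:,:2]@[ax[1],-ax[0]]
for lo in np.arange(s.min(),s.max(),.004):
    w=(s>=lo)&(s<lo+.004)
    if w.sum()>5: print(round(lo+.002,3),np.percentile(S[w,2],[10,50,90]).round(3),end=' | ')
print('\ngauge');top(P,box(280,385,0,65),.055,.066);top(P,box(320,350,10,45),.1,.14)
E
```

```text
frame
2831 c [ 0.468  -0.2358] size [0.0592 0.119 ] long dir 78.3 z 0.0688
mask ((0.4680479168891907, -0.23549789190292358), (0.11923256516456604, 0.059551823884248734), 78.25397491455078)
stand
898 c [ 0.5177 -0.0288] size [0.0408 0.0802] long dir 170.0 z 0.0509
0.012 [-0.002 -0.     0.001] | 0.016 [-0.001 -0.     0.001] | 0.02 [-0.001 -0.     0.001] | 0.024 [-0.001 -0.     0.001] | 0.028 [-0.001 -0.     0.001] | 0.032 [-0.001  0.011  0.012] | 0.036 [-0.001  0.011  0.013] | 0.04 [-0.001  0.011  0.012] | 0.044 [-0.001  0.01   0.013] | 0.048 [-0.001 -0.     0.012] | 0.052 [-0.001  0.051  0.053] | 0.056 [-0.001  0.05   0.052] | 0.06 [-0.001  0.044  0.048] | 0.064 [-0.     0.028  0.042] | 0.068 [-0.001  0.011  0.013] | 0.072 [-0.001  0.011  0.013] | 0.076 [-0.001  0.011  0.04 ] | 0.08 [-0.     0.041  0.045] | 0.084 [-0.     0.047  0.051] | 0.088 [-0.     0.051  0.053] | 0.092 [-0.     0.026  0.051] | 0.096 [-0.001  0.011  0.013] | 0.1 [-0.001  0.011  0.013] | 0.104 [-0.     0.011  0.013] | 0.108 [-0.001  0.011  0.013] | 0.112 [-0.001 -0.     0.011] | 0.116 [-0.001 -0.     0.001] | 0.12 [-0.001 -0.     0.001] | 0.124 [-0.001 -0.     0.001] | 0.128 [-0.001 -0.     0.001] | 0.132 [-0.001 -0.001  0.   ] | 
gauge
4020 c [0.5135 0.0966] size [0.0697 0.1054] long dir 170.1 z 0.0598
332 c [0.5114 0.0867] size [0.016  0.0209] long dir 81.4 z 0.117
```

```bash
python3 -c "
from h import *
plan([.4416,-.3629,.1600],Rt(78.3,45),100)
print(1);plan([.4531,-.3075,.0999],Rt(78.3,45),100,p0=[.4416,-.3629,.16],R0=Rt(78.3,45))"
```

```text
[-0.0,5.6,0.0,-0.0373,0.0051,0.0255,100],[-0.0,5.6,0.0,-0.0397,0.0051,0.0217,100],[-0.0,5.6,0.0,-0.0416,0.0051,0.0177,100],[-0.0,5.6,0.0,-0.0431,0.0051,0.0135,100],[-0.0,5.6,0.0,-0.0442,0.0052,0.0092,100],
[-0.0,5.6,0.0,-0.0449,0.0052,0.0048,100],[-0.0,5.6,0.0,-0.0452,0.0052,0.0004,100],[-0.0,5.6,0.0,-0.0450,0.0052,-0.0040,100],
1
[0.0,0.0,0.0,-0.0012,0.0000,0.0413,100],[0.0,0.0,0.0,-0.0012,0.0000,0.0413,100],
```

Emit:
jog_arm([
  [0,5.6,0,-0.037,0.005,0.026,100],
  [0,5.6,0,-0.04,0.005,0.022,100],
  [0,5.6,0,-0.042,0.005,0.018,100],
  [0,5.6,0,-0.043,0.005,0.013,100],
  [0,5.6,0,-0.044,0.005,0.009,100],
])

```text
clock: 2.15
tool_pos: [0.4484, -0.252, 0.2355]
tcp_rot: [3.14, -0.492, 1.37]
force: [1.5, -1.3, 0.4]
width: 1.003
finger_force: 0.0
```

Emit:
jog_arm([
  [0,5.6,0,-0.045,0.005,0.005,100],
  [0,5.6,0,-0.045,0.005,0,100],
  [0,5.6,0,-0.045,0.005,-0.004,100],
  [0,0,0,0,0,0,100],
  [0,0,0,0,0,0,100],
])

```text
clock: 2.65
tool_pos: [0.4399, -0.3634, 0.1572]
tcp_rot: [-3.135, -0.785, 1.363]
force: [0.5, 0.4, 1.0]
width: 0.999
finger_force: 0.0
```

```bash
python3 -c "
from h import *
show()
plan([.4531,-.3075,.0999],Rt(78.3,45),100,3)"
```

```text
2.65 [ 0.4399 -0.3634  0.1572] [-179.6  -45.    78.1] j [ 1.17  1.   -0.48  1.54 -0.25  1.15  0.74] F [0.5 0.4 1. ] w 0.999 0.0
[-0.1,0.0,-0.0,0.0000,0.0006,0.0270,100],[-0.1,0.0,-0.0,0.0000,0.0006,0.0270,100],[-0.1,0.0,-0.0,0.0000,0.0006,0.0270,100],
```

Emit:
jog_arm([
  [0,0,0,0,0.001,0.027,100],
  [0,0,0,0,0.001,0.027,100],
  [0,0,0,0,0,0.027,100],
  [0,0,0,0,0,0,100],
  [0,0,0,0,0,0,100],
])

```text
clock: 3.15
tool_pos: [0.4561, -0.3059, 0.1052]
tcp_rot: [3.139, -0.78, 1.377]
force: [0.6, -1.0, 0.1]
width: 1.001
finger_force: 0.0
```

```bash
python3 - <<'E'
from h import *
show()
p,d=ctrl.grab_frame('wrist');cv2.imwrite('pics/w2.png',p[:,:,::-1])
E
```

```text
3.15 [ 0.4561 -0.3059  0.1052] [179.9 -44.7  78.9] j [ 1.11  1.05 -0.5   1.65 -0.26  0.97  0.75] F [ 0.6 -1.   0.1] w 1.001 0.0
```

View pics/w2.png

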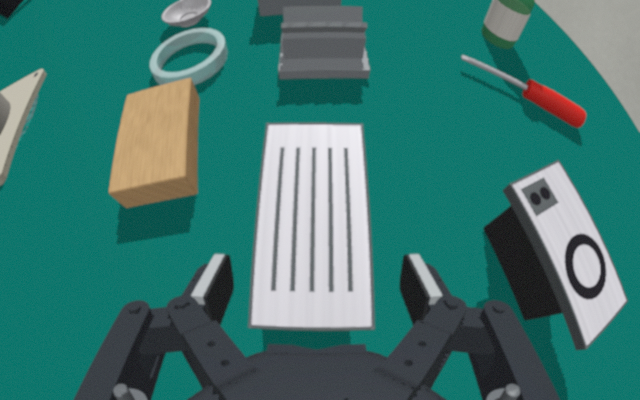

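The near view shows the ribbed frame's near end at (250–373,327) between the pads at (215,280) and (420,280), nearly centred; the hand still has to go about 5 mm lower.

```bash
python3 -c "
from h import *
plan([.4535,-.3075,.0995],Rt(78.3,45),100,2)"
```

```text
[-0.1,0.2,0.2,-0.0023,-0.0013,0.0016,100],[-0.1,0.2,0.2,-0.0023,-0.0013,0.0016,100],
```

Emit:
jog_arm([
  [0,0.2,0.2,-0.002,-0.001,0.002,100],
  [0,0,0.2,-0.002,-0.001,0.002,100],
  [0,0,0,0,0,0,0],
  [0,0,0,0,0,0,0],
  [0,0,0,0,0,0,0],
])

```text
clock: 3.7
tool_pos: [0.4535, -0.3061, 0.0976]
tcp_rot: [-3.135, -0.785, 1.363]
force: [-0.5, -1.4, 2.6]
width: 0.667
finger_force: 63.8
```

Emit:
jog_arm([
  [0,0,0,0,0,0,0],
  [0,0,0,0,0,0,0],
  [0,0,0,0,0,0,0],
  [0,0,0,0,0,0,0],
  [0,0,0,0,0,0,0],
])

```text
clock: 4.2
tool_pos: [0.4536, -0.3061, 0.0976]
tcp_rot: [-3.135, -0.785, 1.363]
force: [-1.3, -2.4, 4.0]
width: 0.671
finger_force: 64.0
```

```bash
python3 -c "
from h import *
show()
s,p,r=tool()
g=p+r.apply([0,0,.050]);print(g)
Rn=Rt(80,-45)
print('tcp z dir',Rn.apply([0,0,1]))"
```

```text
4.2 [ 0.4536 -0.3061  0.0976] [-179.6  -45.    78.1] j [ 1.12  1.06 -0.49  1.65 -0.26  0.96  0.76] F [-1.3 -2.4  4. ] w 0.671 64.0
[ 0.46051392 -0.27144093  0.06226955]
tcp z dir [-0.1227878  -0.69636424 -0.70710678]
```

```bash
cat > st.py <<'E'
from h import *
def held(c,Rf):  # save frame centre & axes (world) in the tool frame
    s,p,r=tool(); np.savez('held.npz',c=r.inv().apply(np.array(c)-p),A=(r.inv()*Rf).as_matrix())
def tcp_for(c,R):
    return np.array(c)-R.apply(np.load('held.npz')['c'])
def frame():
    s,p,r=tool();h=np.load('held.npz');return p+r.apply(h['c']),r.as_matrix()@h['A']
E
python3 -c "
from st import *
L=np.array([np.cos(np.radians(78.3)),np.sin(np.radians(78.3)),0])
held([.468,-.2357,.0645],Ro.from_matrix(np.c_[L,np.cross([0,0,-1],L),[0,0,-1]]))
s,p,r=tool();print(np.load('held.npz')['c'])
up=p+[0,0,.13];print('lift');plan(up,r,0,3)
R2=Rt(80,-45);t=tcp_for([.5177,-.0288,.140],R2);print('hover',t);plan(t,R2,0,p0=up)"
```

```text
[0.02740405 0.0001256  0.07423701]
lift
[0.0,0.0,0.0,0.0306,-0.0002,-0.0306,0],[0.0,0.0,0.0,0.0306,-0.0002,-0.0306,0],[0.0,0.0,0.0,0.0306,-0.0002,-0.0306,0],
hover [0.52332683 0.00383461 0.21187109]
[-0.0,-8.2,-0.2,0.0194,0.0005,0.0214,0],[-0.0,-8.2,-0.2,0.0223,0.0006,0.0184,0],[-0.0,-8.2,-0.2,0.0247,0.0007,0.0151,0],[-0.0,-8.2,-0.2,0.0266,0.0007,0.0114,0],[-0.0,-8.2,-0.2,0.0279,0.0008,0.0075,0],
[-0.0,-8.2,-0.2,0.0287,0.0009,0.0035,0],[-0.0,-8.2,-0.2,0.0289,0.0010,-0.0006,0],[-0.0,-8.2,-0.2,0.0285,0.0010,-0.0047,0],[-0.0,-8.2,-0.2,0.0275,0.0011,-0.0087,0],[-0.0,-8.2,-0.2,0.0260,0.0012,-0.0126,0],
[-0.0,-8.2,-0.2,0.0240,0.0013,-0.0161,0],
```

Emit:
jog_arm([
  [0,0,0,0.02,0,-0.02,0],
  [0,0,0,0.031,0,-0.031,0],
  [0,0,0,0.031,0,-0.031,0],
  [0,0,0,0.01,0,-0.01,0],
  [0,0,0,0,0,0,0],
])

```text
clock: 4.7
tool_pos: [0.455, -0.3061, 0.2291]
tcp_rot: [-3.139, -0.783, 1.367]
force: [0.1, 0.6, -1.6]
width: 0.671
finger_force: 64.1
```

Emit:
jog_arm([
  [0,-8.2,-0.2,0.019,0,0.021,0],
  [0,-8.2,-0.2,0.022,0.001,0.018,0],
  [0,-8.2,-0.2,0.025,0.001,0.015,0],
  [0,-8.2,-0.2,0.027,0.001,0.011,0],
  [0,-8.2,-0.2,0.028,0.001,0.008,0],
])

```text
clock: 5.2
tool_pos: [0.4845, -0.1678, 0.2194]
tcp_rot: [-3.14, -0.086, 1.384]
force: [-0.9, 0.3, -2.0]
width: 0.675
finger_force: 64.0
```

Emit:
jog_arm([
  [0,-8.2,-0.2,0.029,0.001,0.003,0],
  [0,-8.2,-0.2,0.029,0.001,-0.001,0],
  [0,-8.2,-0.2,0.028,0.001,-0.005,0],
  [0,-8.2,-0.2,0.028,0.001,-0.009,0],
  [0,-8.2,-0.2,0.026,0.001,-0.013,0],
])

```text
clock: 5.7
tool_pos: [0.5115, -0.0444, 0.2219]
tcp_rot: [-3.123, 0.546, 1.408]
force: [0.9, -1.2, -2.0]
width: 0.668
finger_force: 64.0
```

Emit:
jog_arm([
  [0,-8.2,-0.2,0.024,0.001,-0.016,0],
  [0,0,0,0,0,0,0],
  [0,0,0,0,0,0,0],
  [0,0,0,0,0,0,0],
])

```text
clock: 6.1
tool_pos: [0.5169, -0.0185, 0.2232]
tcp_rot: [-3.116, 0.683, 1.415]
force: [-0.3, 0.0, -0.5]
width: 0.667
finger_force: 64.1
```

```bash
python3 - <<'E'
from st import *
show();print(frame()[0],frame()[1].round(3))
R2=Rt(80,-45);plan(tcp_for([.5177,-.0288,.140],R2),R2,0)
ci=ctrl.camera_info('wrist');p,d=ctrl.grab_frame('wrist');np.savez('pics/w3.npz',p=p,d=d,R=ci['R'],t=ci['t'],k=[ci[x] for x in('fx','fy','cx','cy')])
q,d2=ctrl.grab_frame('side');np.savez('pics/s3.npz',p=q,d=d2)
P=cloud(ctrl.camera_info('side'),d2);v,u=np.mgrid[:400,:640]
m=(d2>0)&(P[...,2]>.06)&(abs(P[...,0]-.5177)<.06)&(abs(P[...,1]+.03)<.05)
print(m.sum(),u[m].min(),u[m].max(),v[m].min(),v[m].max())
big=cv2.resize(q[150:270,270:430],None,fx=3,fy=3)
cv2.imwrite('pics/w3.png',np.vstack([p[:,80:560],big[:200]*0,])[:400,:,::-1]); cv2.imwrite('pics/c3.png',np.hstack([big,cv2.resize(p,(320,360))])[:,:,::-1])
E
```

```text
6.1 [ 0.5169 -0.0185  0.2232] [-178.5   39.1   81. ] j [-0.53  0.74  0.34  1.87  0.48  0.94 -0.77] F [-0.3  0.  -0.5] w 0.667 64.1
[ 0.51118884 -0.04346641  0.14838215] [[-0.     0.986 -0.168]
 [ 0.104 -0.167 -0.98 ]
 [-0.995 -0.018 -0.103]]
[-0.8,-5.9,0.9,0.0251,0.0027,-0.0058,0],
500 338 367 166 218
```

View pics/c3.png

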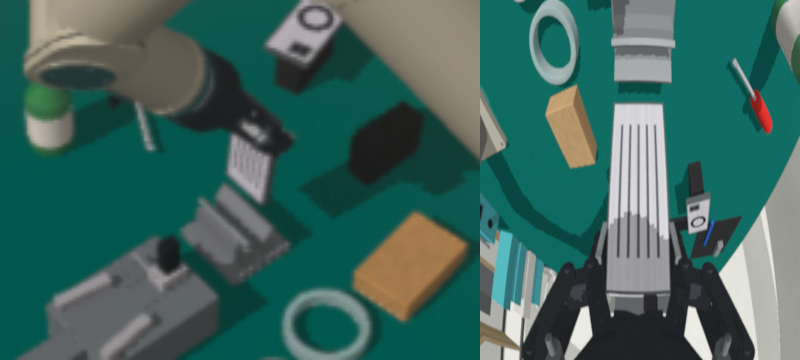

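The picture shows the frame held rib-side toward the camera, hanging nearly upright above the stand; the held end is at the pads. The turn is about 6° short, since joint-speed limits cut some rows.

Emit:
jog_arm([
  [-0.4,-3,0.5,0.0125,0.0015,-0.003,0],
  [-0.4,-3,0.5,0.0125,0.0015,-0.003,0],
  [0,0,0,0,0,0,0],
  [0,0,0,0,0,0,0],
  [0,0,0,0,0,0,0],
])

```text
clock: 6.7
tool_pos: [0.5243, 0.003, 0.2133]
tcp_rot: [3.135, 0.786, 1.388]
force: [0.1, 0.1, 0.1]
width: 0.67
finger_force: 64.0
```

```bash
cat >> st.py <<'E'
def wface(tag,zlo=.062,zhi=.5):
    "plane fit of the white face seen by the wrist camera"
    ci=ctrl.camera_info('wrist');p,d=ctrl.grab_frame('wrist');cv2.imwrite(f'pics/{tag}.png',p[:,:,::-1])
    P=wcloud(ci,d);c,_=frame();s,tp,r=tool()
    m=(d>0)&(np.linalg.norm(P-c,axis=-1)<.075)
    q=r.inv().apply(P[m]-tp); m2=(abs(q[:,1])<.026)&(q[:,2]>.055); q=P[m][m2]
    for _ in range(4):
        mu=q.mean(0);n=np.linalg.svd(q-mu,full_matrices=False)[2][2];e=abs((q-mu)@n);q=q[e<max(.003,2*np.median(e))]
    n*=np.sign(n[1]); o=-ci['R'].T@ci['t']
    print('face',len(q),mu.round(4),'n',n.round(3),'nominal-centre offset from face',((c-mu)@n).round(4))
    qq=q-c; print('z range',q[:,2].min().round(4),q[:,2].max().round(4))
    return P,q,mu,n
E
python3 - <<'E'
from st import *
show();print(frame()[0],frame()[1].round(3))
R2=Rt(80,-45);plan(tcp_for([.5177,-.0288,.140],R2),R2,0)
P,q,mu,n=wface('w4')
c=frame()[0]; w=np.array([np.sin(np.radians(80)),-np.cos(np.radians(80)),0])
print('along width pct',np.percentile((q-c)@w,[1,50,99]).round(4))
E
```

```text
6.7 [0.5243 0.003  0.2133] [179.6  45.   79.5] j [-0.61  0.81  0.37  1.82  0.5   1.   -0.85] F [0.1 0.1 0.1] w 0.67 64.0
[ 0.51892535 -0.0297147   0.14140346] [[ 0.006  0.985 -0.172]
 [-0.001 -0.172 -0.985]
 [-1.     0.006  0.   ]]
[0.1,0.0,-0.3,0.0014,-0.0011,0.0005,0],
face 13823 [ 0.5198 -0.0251  0.1284] n [ 0.174  0.985 -0.   ] nominal-centre offset from face -0.0045
z range 0.0824 0.1652
along width pct [-0.0255 -0.0001  0.0254]
```

Emit:
jog_arm([
  [0,0,-0.2,0.001,-0.001,0.0005,0],
  [0,0,0,0.01,0,0.01,0],
  [0,0,0,0.01,0,0.01,0],
  [0,0,0,0.009,0,0.009,0],
  [0,0,0,0,0,0,0],
])

```text
clock: 7.25
tool_pos: [0.5227, 0.0055, 0.1681]
tcp_rot: [-3.14, 0.788, 1.4]
force: [-1.5, -0.7, -1.3]
width: 0.668
finger_force: 64.7
```

```bash
python3 - <<'E'
from st import *
show();print(frame()[0],frame()[1].round(3))
R2=Rt(80,-45);plan(tcp_for([.5177,-.0288,.071],R2),R2,0,3)
E
```

```text
7.25 [0.5227 0.0055 0.1681] [-179.9   45.2   80.2] j [-0.61  0.89  0.36  1.84  0.5   0.93 -0.89] F [-1.5 -0.7 -1.3] w 0.668 64.7
[ 0.51705936 -0.02737029  0.09627638] [[-0.     0.986 -0.166]
 [-0.003 -0.166 -0.986]
 [-1.     0.     0.003]]
[0.0,0.1,0.1,0.0056,0.0003,0.0063,0],[0.0,0.1,0.1,0.0056,0.0003,0.0063,0],[0.0,0.1,0.1,0.0056,0.0003,0.0063,0],
```

Emit:
jog_arm([
  [0,0.1,0,0.006,0,0.006,0],
  [0,0.1,0,0.006,0,0.006,0],
  [0,0,0,0.004,0,0.005,0],
  [0,0,0,0,0,0,0],
  [0,0,0,0,0,0,0],
])

```text
clock: 7.75
tool_pos: [0.5235, 0.0049, 0.1468]
tcp_rot: [3.139, 0.783, 1.397]
force: [-0.7, -2.6, -1.7]
width: 0.669
finger_force: 64.7
```

```bash
python3 - <<'E'
from st import *
show();print(frame()[0],frame()[1].round(3))
R2=Rt(80,-45);plan(tcp_for([.5177,-.0288,.070],R2),R2,0,1)
E
```

```text
7.75 [0.5235 0.0049 0.1468] [179.9  44.9  80. ] j [-0.61  0.92  0.36  1.84  0.5   0.89 -0.91] F [-0.7 -2.6 -1.7] w 0.669 64.7
[ 0.51813475 -0.02763209  0.07484   ] [[ 0.004  0.986 -0.167]
 [ 0.002 -0.167 -0.986]
 [-1.     0.003 -0.003]]
[0.2,-0.1,0.0,0.0027,-0.0000,0.0042,0],
```

Emit:
jog_arm([
  [0,0,0,0.0025,0,0.0035,0],
  [0,0,0,0,0,0,0],
  [0,0,0,0,0,0,0],
])

```text
clock: 8.05
tool_pos: [0.5237, 0.0045, 0.1427]
tcp_rot: [3.138, 0.782, 1.397]
force: [0.5, 0.5, -0.3]
width: 0.67
finger_force: 64.8
```

```bash
python3 - <<'E'
from st import *
show();print(frame()[0])
P,q,mu,n=wface('w5')
E
```

```text
8.05 [0.5237 0.0045 0.1427] [179.8  44.8  80. ] j [-0.61  0.93  0.36  1.84  0.5   0.88 -0.92] F [ 0.5  0.5 -0.3] w 0.67 64.8
[ 0.51839135 -0.02794333  0.07070749]
face 12562 [ 0.5205 -0.0153  0.0523] n [0.163 0.948 0.273] nominal-centre offset from face -0.0073
z range 0.0104 0.0943
```

Emit:
jog_arm([
  [0,0,0,0,0,0,100],
  [0,0,0,0,0,0,100],
  [0,0,0,0,0,0,100],
  [0,0,0,0,0,0,100],
  [0,0,0,0,0,0,100],
])

```text
clock: 8.6
tool_pos: [0.5236, 0.0042, 0.1427]
tcp_rot: [3.139, 0.783, 1.397]
force: [-0.3, 0.5, -0.3]
width: 1.002
finger_force: 0.0
```

Emit:
jog_arm([
  [0,0,0,0,0,-0.01,100],
  [0,0,0,0,0,-0.03,100],
  [0,0,0,0,0,-0.03,100],
  [0,0,0,0,0,-0.03,100],
  [0,0,0,0,0,0,100],
])

```text
clock: 9.1
tool_pos: [0.5375, 0.078, 0.2157]
tcp_rot: [3.133, 0.777, 1.397]
force: [0.2, 0.1, -0.9]
width: 1.0
finger_force: 0.0
```

```bash
python3 - <<'E'
from st import *
show()
P,q,mu,n=wface('w6')
v,u=np.mgrid[:400,:640]
m=(P[...,2]>.06)&(np.linalg.norm(P[...,:2]-[.5177,-.0288],axis=-1)<.05)&(P[...,2]<.16)
Q=P[m];mu=Q.mean(0);print(m.sum(),mu,'n',np.linalg.svd(Q-mu,full_matrices=False)[2][2].round(3),'zmax',np.percentile(Q[:,2],[1,99]).round(4))
w=np.array([np.sin(np.radians(80)),-np.cos(np.radians(80)),0]);print('width',np.percentile((Q-[.5177,-.0288,0])@w,[.5,99.5]).round(4))
plan([.525,.05,.27],Rt(80,-30),100,4)
plan([.4993,-.133,.21],Rt(80,50),100,11,p0=[.525,.05,.27],R0=Rt(80,-30))
E
```

```text
9.1 [0.5375 0.078  0.2157] [179.5  44.5  80.1] j [-0.68  0.84  0.33  1.71  0.44  1.12 -0.87] F [ 0.2  0.1 -0.9] w 1.0 0.0
face 1336 [0.5182 0.0726 0.1103] n [0.991 0.032 0.129] nominal-centre offset from face 0.0163
z range 0.0851 0.1286
6125 [ 0.51939907 -0.02355484  0.09795695] n [-0.168 -0.986 -0.021] zmax [0.0609 0.1282]
width [-0.0281  0.0297]
[0.1,3.7,0.0,-0.0146,-0.0017,-0.0050,100],[0.1,3.7,0.0,-0.0143,-0.0017,-0.0059,100],[0.1,3.7,0.0,-0.0138,-0.0017,-0.0068,100],[0.1,3.7,0.0,-0.0134,-0.0017,-0.0077,100],
[0.0,7.3,0.0,-0.0118,0.0006,0.0131,100],[0.0,7.3,0.0,-0.0134,0.0006,0.0115,100],[0.0,7.3,0.0,-0.0147,0.0006,0.0097,100],[0.0,7.3,0.0,-0.0158,0.0006,0.0078,100],[0.0,7.3,0.0,-0.0167,0.0006,0.0057,100],
[0.0,7.3,0.0,-0.0173,0.0006,0.0036,100],[0.0,7.3,0.0,-0.0176,0.0006,0.0013,100],[0.0,7.3,0.0,-0.0176,0.0006,-0.0009,100],[0.0,7.3,0.0,-0.0174,0.0006,-0.0031,100],[0.0,7.3,0.0,-0.0168,0.0006,-0.0053,100],
[0.0,7.3,0.0,-0.0160,0.0006,-0.0074,100],
```

Emit:
jog_arm([
  [0,3.7,0,-0.015,-0.002,-0.005,100],
  [0,3.7,0,-0.014,-0.002,-0.006,100],
  [0,3.7,0,-0.014,-0.002,-0.007,100],
  [0,3.7,0,-0.013,-0.002,-0.008,100],
])

```text
clock: 9.55
tool_pos: [0.5219, 0.0472, 0.2693]
tcp_rot: [3.141, 0.524, 1.397]
force: [0.6, -0.3, -0.3]
width: 0.996
finger_force: 0.0
```

Emit:
jog_arm([
  [0,7.3,0,-0.012,0.001,0.013,100],
  [0,7.3,0,-0.013,0.001,0.011,100],
  [0,7.3,0,-0.015,0.001,0.01,100],
  [0,7.3,0,-0.016,0.001,0.008,100],
  [0,7.3,0,-0.017,0.001,0.006,100],
])

```text
clock: 10.05
tool_pos: [0.5124, -0.0366, 0.2417]
tcp_rot: [3.139, -0.116, 1.398]
force: [-0.3, -0.0, -2.2]
width: 1.001
finger_force: 0.0
```

Emit:
jog_arm([
  [0,7.3,0,-0.017,0,0.004,100],
  [0,7.3,0,-0.018,0,0.001,100],
  [0,7.3,0,-0.018,0,-0.001,100],
  [0,7.3,0,-0.017,0,-0.003,100],
  [0,7.3,0,-0.017,0,-0.005,100],
])

```text
clock: 10.55
tool_pos: [0.4979, -0.12, 0.2136]
tcp_rot: [3.139, -0.755, 1.398]
force: [0.7, -0.4, -1.1]
width: 0.996
finger_force: 0.0
```

Emit:
jog_arm([
  [0,7.3,0,-0.016,0,-0.007,100],
  [0,0,0,0,0,0,100],
  [0,0,0,0,0,0,100],
  [0,0,0,0,0,0,100],
])

```text
clock: 10.95
tool_pos: [0.496, -0.1329, 0.2087]
tcp_rot: [3.139, -0.877, 1.403]
force: [-0.4, 0.6, -0.4]
width: 1.002
finger_force: 0.0
```

```bash
python3 - <<'E'
from st import *
show()
ci=ctrl.camera_info('wrist');p,d=ctrl.grab_frame('wrist');np.savez('pics/w7.npz',p=p,d=d,R=ci['R'],t=ci['t'],k=[ci[x] for x in('fx','fy','cx','cy')])
cv2.imwrite('pics/w7.png',p[:,:,::-1])
R=Rt(80,50);a=R.apply([0,0,1]);g=np.array([.5187,-.028,.108]);t=g-.048*a;print('target',t)
plan(t-.05*a,R,100);plan(t,R,100)
E
```

```text
10.95 [ 0.496  -0.1329  0.2087] [179.9 -50.2  80.4] j [ 0.96  0.87 -0.6   1.86 -0.5   0.88  0.7 ] F [-0.4  0.6 -0.4] w 1.002 0.0
target [ 0.51231493 -0.06421151  0.13885381]
[-0.1,-0.1,0.2,-0.0045,0.0020,0.0244,100],[-0.1,-0.1,0.2,-0.0044,0.0020,0.0244,100],
[-0.1,-0.1,0.1,-0.0031,0.0014,0.0329,100],[-0.1,-0.1,0.1,-0.0030,0.0014,0.0329,100],[-0.1,-0.1,0.1,-0.0030,0.0013,0.0330,100],
```

View pics/w7.png

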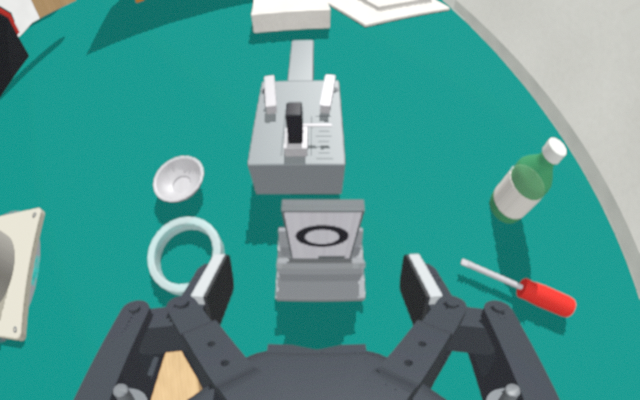

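The frame stands in the slot ring side towards the hand, at (322,235). The gauge is behind it: rails at (269,97) and (328,97), the tail at (301,60), the black grip at (294,122).

```bash
python3 - <<'E'
from h import *
z=np.load('pics/w7.npz');k=z['k'];ci=dict(fx=k[0],fy=k[1],cx=k[2],cy=k[3],R=z['R'],t=z['t'])
P=wcloud(ci,z['d']);v,u=np.mgrid[:400,:640]
box=lambda a,b,c,e:(u>a)&(u<b)&(v>c)&(v<e)&(z['d']>0)
G=box(240,355,30,195)
B=P[G&(P[...,2]>.056)&(P[...,2]<.064)]
for th in (79,80,81): 
    L=np.array([np.cos(np.radians(th)),np.sin(np.radians(th))]);W=np.array([L[1],-L[0]]);s=B[:,:2]@L;w=B[:,:2]@W
    out=[]
    for lo in np.arange(.15,.45,.02):
        m=(s>lo)&(s<lo+.02)
        if m.sum()>20: a=np.percentile(w[m],[1,99]);out.append((round(lo+.01,2),*a.round(4),((a[0]+a[1])/2).round(4)))
    print(th,s.min(),np.percentile(s,99.5));print(out if th==80 else [o[3] for o in out])
print('rails')
for bx in ((255,282,70,120),(314,340,70,120)): top(P,box(*bx)&G,.069,.077)
print('grip');top(P,box(280,310,95,150),.1,.14)
E
```

```text
79 0.15669303816354668 0.40828701537683004
[np.float64(0.4859), np.float64(0.4862), np.float64(0.485), np.float64(0.4849), np.float64(0.4845), np.float64(0.4837), np.float64(0.4829), np.float64(0.4833), np.float64(0.4825), np.float64(0.4815), np.float64(0.481), np.float64(0.4805), np.float64(0.4801), np.float64(0.4795)]
80 0.1489277081385166 0.3998505398940491
[(np.float64(0.16), np.float64(0.438), np.float64(0.5398), np.float64(0.4889)), (np.float64(0.18), np.float64(0.4381), np.float64(0.5396), np.float64(0.4888)), (np.float64(0.2), np.float64(0.4379), np.float64(0.5393), np.float64(0.4886)), (np.float64(0.22), np.float64(0.4378), np.float64(0.5394), np.float64(0.4886)), (np.float64(0.24), np.float64(0.4376), np.float64(0.5396), np.float64(0.4886)), (np.float64(0.26), np.float64(0.4368), np.float64(0.5389), np.float64(0.4878)), (np.float64(0.28), np.float64(0.4376), np.float64(0.5388), np.float64(0.4882)), (np.float64(0.3), np.float64(0.4388), np.float64(0.5356), np.float64(0.4872)), (np.float64(0.32), np.float64(0.4713), np.float64(0.504), np.float64(0.4876)), (np.float64(0.34), np.float64(0.4708), np.float64(0.5037), np.float64(0.4873)), (np.float64(0.36), np.float64(0.4709), np.float64(0.5034), np.float64(0.4871)), (np.float64(0.38), np.float64(0.4709), np.float64(0.5031), np.float64(0.487)), (np.float64(0.4), np.float64(0.4708), np.float64(0.5029), np.float64(0.4869))]
81 0.14002360577783493 0.39132303852489503
[np.float64(0.492), np.float64(0.4915), np.float64(0.4923), np.float64(0.4923), np.float64(0.4926), np.float64(0.4925), np.float64(0.4931), np.float64(0.493), np.float64(0.4931), np.float64(0.4932), np.float64(0.4935), np.float64(0.4939), np.float64(0.4937)]
rails
317 c [0.49   0.1747] size [0.013 0.061] long dir 88.9 z 0.0729
325 c [0.5604 0.1634] size [0.0126 0.0622] long dir 73.0 z 0.0728
grip
419 c [0.5116 0.0864] size [0.016  0.0219] long dir 77.2 z 0.1162
```

Emit:
jog_arm([
  [0,0,0,-0.0045,0.002,0.024,100],
  [0,0,0.2,-0.0045,0.002,0.024,100],
  [0,0,0,0,0,0,100],
  [0,0,0,0,0,0,100],
])

```text
clock: 11.4
tool_pos: [0.5058, -0.1032, 0.1717]
tcp_rot: [3.141, -0.876, 1.4]
force: [0.5, -0.7, 1.1]
width: 0.998
finger_force: 0.0
```

```bash
python3 - <<'E'
from st import *
show()
R=Rt(80,50);a=R.apply([0,0,1]);g=np.array([.5187,-.028,.108]);plan(g-.048*a,R,100,3)
E
```

```text
11.4 [ 0.5058 -0.1032  0.1717] [180.  -50.2  80.2] j [ 0.92  0.94 -0.61  1.89 -0.52  0.77  0.72] F [ 0.5 -0.7  1.1] w 0.998 0.0
[-0.0,-0.1,0.0,0.0000,-0.0001,0.0171,100],[-0.0,-0.1,0.0,0.0001,-0.0001,0.0171,100],[-0.0,-0.1,0.0,0.0001,-0.0001,0.0171,100],
```

Emit:
jog_arm([
  [0,0,0,0,0,0.017,100],
  [0,0,0,0,0,0.017,100],
  [0,0,0,0,0,0.017,100],
  [0,0,0,0,0,0,100],
  [0,0,0,0,0,0,100],
])

```text
clock: 11.9
tool_pos: [0.5128, -0.0664, 0.1389]
tcp_rot: [3.141, -0.876, 1.397]
force: [-0.7, -0.3, 0.6]
width: 0.998
finger_force: 0.0
```

```bash
python3 - <<'E'
from st import *
show()
R=Rt(80,50);a=R.apply([0,0,1]);g=np.array([.5187,-.028,.108]);plan(g-.048*a,R,100,1)
E
```

```text
11.9 [ 0.5128 -0.0664  0.1389] [179.9 -50.2  80.1] j [ 0.87  1.   -0.63  1.93 -0.55  0.65  0.75] F [-0.7 -0.3  0.6] w 0.998 0.0
[0.0,-0.2,0.0,0.0013,-0.0009,0.0016,100],
```

Emit:
jog_arm([
  [0,0,0,0.001,-0.001,0.002,100],
  [0,0,0,0,0,0,0],
  [0,0,0,0,0,0,0],
  [0,0,0,0,0,0,0],
  [0,0,0,0,0,0,0],
])

```text
clock: 12.4
tool_pos: [0.512, -0.0638, 0.138]
tcp_rot: [-3.141, -0.877, 1.395]
force: [-1.4, -3.1, 5.7]
width: 0.671
finger_force: 62.9
```

Emit:
jog_arm([
  [0,0,0,0,0,0,0],
  [0,0,0,0,0,0,0],
  [0,0,0,0,0,0,0],
])

```text
clock: 12.7
tool_pos: [0.5121, -0.0638, 0.138]
tcp_rot: [-3.141, -0.877, 1.395]
force: [-1.2, -3.9, 5.9]
width: 0.667
finger_force: 63.0
```

```bash
python3 - <<'E'
from st import *
show()
s,p,r=tool()
# frame: x axis down (L end), ring normal toward -s ; lean ~0.02 with top toward -s? n=(.168,.986,.021)
n=-np.array([.168,.986,.021]);n/=np.linalg.norm(n)
y=np.array([np.sin(np.radians(80.2)),-np.cos(np.radians(80.2)),0]);y-=n*(y@n);y/=np.linalg.norm(y)
if abs(1):
    x=np.cross(y,n); 
    if x[2]>0: y=-y;x=-x
held([.5187,-.028,.070],Ro.from_matrix(np.c_[x,y,n]))
print(np.load('held.npz')['c'],frame()[1].round(3))
plan(p+[0,0,.13],r,0,4)
E
```

```text
12.7 [ 0.5121 -0.0638  0.138 ] [-180.   -50.3   79.9] j [ 0.87  1.   -0.64  1.94 -0.55  0.64  0.75] F [-1.2 -3.9  5.9] w 0.667 63.0
[-0.02895865  0.00031913  0.07146633] [[ 0.004  0.986 -0.168]
 [ 0.021 -0.168 -0.986]
 [-1.     0.    -0.021]]
[0.0,0.0,0.0,0.0250,-0.0000,-0.0208,0],[0.0,0.0,0.0,0.0250,-0.0000,-0.0208,0],[0.0,0.0,0.0,0.0250,-0.0000,-0.0208,0],[0.0,0.0,0.0,0.0250,-0.0000,-0.0208,0],
```

Emit:
jog_arm([
  [0,0,0,0.02,0,-0.017,0],
  [0,0,0,0.025,0,-0.021,0],
  [0,0,0,0.03,0,-0.025,0],
  [0,0,0,0.025,0,-0.021,0],
  [0,0,0,0.015,0,-0.0125,0],
])

```text
clock: 13.2
tool_pos: [0.5121, -0.0638, 0.2897]
tcp_rot: [3.139, -0.876, 1.399]
force: [-0.2, -1.2, -1.1]
width: 0.669
finger_force: 64.1
```

```bash
cat >> st.py <<'E'
GX=np.array([np.cos(np.radians(80.6-180)),np.sin(np.radians(80.6-180)),0]);STOP=np.array([.5242,.1631,.060])
GY=np.cross([0,0,1],GX)
def Rlay():
    A=np.load('held.npz')['A'];return Ro.from_matrix(np.c_[GX,GY,[0,0,1]]@A.T)
def lay(x,z,y=0): R=Rlay();return tcp_for(STOP+x*GX+y*GY+[0,0,z],R),R
def ing(p): d=np.array(p)-STOP;return np.array([d@GX,d@GY,d[2]])
E
python3 - <<'E'
from st import *
show();print(frame()[0])
t,R=lay(-.088,.14);print(t,R.as_euler('xyz',degrees=True),R.apply([0,0,1]));plan(t,R,0,16)
E
```

```text
13.2 [ 0.5121 -0.0638  0.2897] [179.8 -50.2  80.2] j [ 0.9   0.73 -0.67  1.9  -0.58  0.89  0.59] F [-0.2 -1.2 -1.1] w 0.669 64.1
[ 0.51881096 -0.0280858   0.22174037]
[0.5492796  0.31778509 0.23500869] [179.5223389   40.93760927  80.27170583] [-0.10249875 -0.64720086 -0.75539728]
[-0.0,-5.7,-0.0,0.0127,-0.0018,0.0205,0],[-0.0,-5.7,-0.0,0.0146,-0.0018,0.0192,0],[-0.0,-5.7,-0.0,0.0165,-0.0018,0.0176,0],[-0.0,-5.7,-0.0,0.0182,-0.0018,0.0159,0],[-0.0,-5.7,-0.0,0.0196,-0.0018,0.0140,0],
[-0.0,-5.7,-0.0,0.0209,-0.0018,0.0120,0],[-0.0,-5.7,-0.0,0.0220,-0.0018,0.0099,0],[-0.0,-5.7,-0.0,0.0229,-0.0018,0.0076,0],[-0.0,-5.7,-0.0,0.0235,-0.0018,0.0053,0],[-0.0,-5.7,-0.0,0.0240,-0.0017,0.0030,0],
[-0.0,-5.7,-0.0,0.0241,-0.0017,0.0006,0],[-0.0,-5.7,-0.0,0.0241,-0.0017,-0.0018,0],[-0.0,-5.7,-0.0,0.0238,-0.0017,-0.0042,0],[-0.0,-5.7,-0.0,0.0232,-0.0017,-0.0065,0],[-0.0,-5.7,-0.0,0.0225,-0.0017,-0.0088,0],
[-0.0,-5.7,-0.0,0.0215,-0.0016,-0.0110,0],
```

Emit:
jog_arm([
  [0,-5.7,0,0.013,-0.002,0.02,0],
  [0,-5.7,0,0.015,-0.002,0.019,0],
  [0,-5.7,0,0.017,-0.002,0.017,0],
  [0,-5.7,0,0.018,-0.002,0.016,0],
  [0,-5.7,0,0.02,-0.002,0.014,0],
])

```text
clock: 13.7
tool_pos: [0.5224, 0.0561, 0.2725]
tcp_rot: [-3.141, -0.376, 1.396]
force: [0.2, -0.2, -1.0]
width: 0.671
finger_force: 64.1
```

Emit:
jog_arm([
  [0,-5.7,0,0.021,-0.002,0.012,0],
  [0,-5.7,0,0.022,-0.002,0.01,0],
  [0,-5.7,0,0.023,-0.002,0.007,0],
  [0,-5.7,0,0.024,-0.002,0.005,0],
  [0,-5.7,0,0.024,-0.002,0.003,0],
])

```text
clock: 14.2
tool_pos: [0.5333, 0.1768, 0.2566]
tcp_rot: [3.141, 0.122, 1.397]
force: [0.8, -0.1, -1.9]
width: 0.667
finger_force: 64.1
```

Emit:
jog_arm([
  [0,-5.7,0,0.024,-0.001,0,0],
  [0,-5.7,0,0.024,-0.002,-0.002,0],
  [0,-5.7,0,0.024,-0.001,-0.004,0],
  [0,-5.7,0,0.023,-0.002,-0.006,0],
  [0,-5.7,0,0.022,-0.001,-0.009,0],
])

```text
clock: 14.7
tool_pos: [0.5466, 0.2955, 0.2394]
tcp_rot: [-3.14, 0.619, 1.399]
force: [1.1, 0.8, 0.0]
width: 0.667
finger_force: 64.1
```

Emit:
jog_arm([
  [0,-5.7,0,0.021,-0.002,-0.011,0],
  [0,0,0,0,0,0,0],
  [0,0,0,0,0,0,0],
  [0,0,0,0,0,0,0],
])

```text
clock: 15.1
tool_pos: [0.5497, 0.3159, 0.237]
tcp_rot: [-3.141, 0.715, 1.396]
force: [-0.5, 0.1, -0.2]
width: 0.666
finger_force: 64.1
```

```bash
python3 - <<'E'
from st import *
show();c,A=frame();print(c,ing(c),A.round(3))
ci=ctrl.camera_info('wrist');p,d=ctrl.grab_frame('wrist');np.savez('pics/w8.npz',p=p,d=d,R=ci['R'],t=ci['t'],k=[ci[x] for x in('fx','fy','cx','cy')])
cv2.imwrite('pics/w8.png',p[:,:,::-1])
t,R=lay(-.088,.14);plan(t,R,0)
P=wcloud(ci,d);_,tp,r=tool()
m=(d>0)&(np.linalg.norm(P-c,axis=-1)<.068);q=P[m];tq=r.inv().apply(q-tp);q=q[(abs(tq[:,1])<.027)&(tq[:,2]>.055)&(abs((q-c)@A[:,2]-.0045)<.008)]
mu=q.mean(0);n=np.linalg.svd(q-mu,full_matrices=False)[2][2];n*=np.sign(n[2]);print('face n',n.round(3),'offset',((mu-c)@n).round(4),'x ext',((q-c)@A[:,0]).max().round(4),len(q))
E
```

```text
15.1 [0.5497 0.3159 0.237 ] [-180.   41.   80.] j [-0.84  0.95  0.2   1.25  0.29  1.52 -0.95] F [-0.5  0.1 -0.2] w 0.666 64.1
[0.53801352 0.24820632 0.20203314] [-0.08621963 -0.00027204  0.14203314] [[-0.174  0.985  0.007]
 [-0.985 -0.174 -0.   ]
 [ 0.001 -0.007  1.   ]]
[-0.7,0.0,-0.3,0.0032,-0.0010,0.0007,0],
face n [0.008 0.016 1.   ] offset 0.0036 x ext 0.059 1906
```

View pics/w8.png

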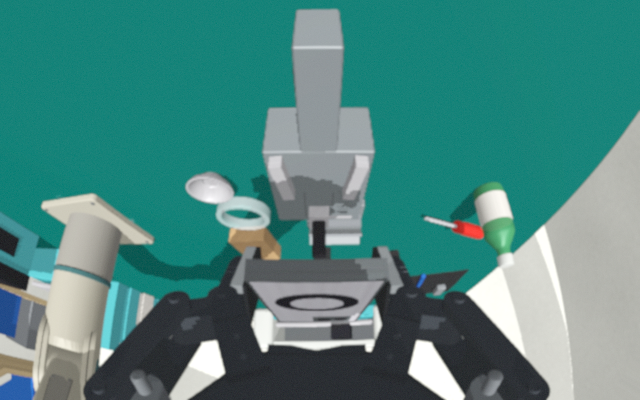

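The frame is held ring side up at (320,300), trailing end towards the tail at (318,30); rails at (283,175) and (357,175) lie below it, with the path clear.

```bash
python3 - <<'E'
from st import *
t,R=lay(-.088,.024);plan(t,R,0,4)
E
```

```text
[-0.2,0.0,-0.1,0.0198,-0.0003,0.0221,0],[-0.2,0.0,-0.1,0.0198,-0.0003,0.0221,0],[-0.2,0.0,-0.1,0.0198,-0.0004,0.0221,0],[-0.2,0.0,-0.1,0.0198,-0.0004,0.0221,0],
```

Emit:
jog_arm([
  [-0.2,0,-0.1,0.02,0,0.022,0],
  [-0.2,0,-0.1,0.02,-0.001,0.022,0],
  [-0.2,0,-0.1,0.02,0,0.022,0],
  [-0.2,0,-0.1,0.02,-0.001,0.022,0],
  [0,0,0,0,0,0,0],
])

```text
clock: 15.65
tool_pos: [0.5465, 0.3182, 0.1152]
tcp_rot: [3.141, 0.718, 1.409]
force: [-1.2, -0.2, -1.3]
width: 0.67
finger_force: 64.1
```

```bash
python3 - <<'E'
from st import *
show();c,A=frame();print(ing(c),A.round(3))
t,R=lay(-.088,.0055);plan(t,R,0,2)
P,_=None,None
for n in('scene','side'):
    p,d=ctrl.grab_frame(n);P=cloud(ctrl.camera_info(n),d);g=(P-STOP)@np.c_[GX,GY,[0,0,1]]
    m=(d>0)&(abs(g[...,2]-.0285)<.008)&(abs(g[...,0]+.088)<.07)&(abs(g[...,1])<.04)&(p.min(2)>110)
    q=g[m];print(n,len(q),np.percentile(q,[1,99],axis=0).round(4).tolist(),np.median(q[:,2]))
E
```

```text
15.65 [0.5465 0.3182 0.1152] [180.   41.1  80.7] j [-0.84  1.09  0.18  1.29  0.28  1.35 -1.01] F [-1.2 -0.2 -1.3] w 0.67 64.1
[-0.08784226 -0.00285798  0.02045295] [[-0.161  0.987  0.006]
 [-0.987 -0.161  0.003]
 [ 0.003 -0.006  1.   ]]
[-0.1,0.1,0.2,0.0049,0.0014,0.0055,0],[-0.1,0.1,0.2,0.0048,0.0014,0.0055,0],
scene 289 [[-0.1424, -0.0309, 0.0206], [-0.0309, 0.0352, 0.0327]] 0.023977399550098616
side 239 [[-0.1308, -0.026, 0.0209], [-0.0332, 0.0266, 0.0319]] 0.025552816038090245
```

Emit:
jog_arm([
  [-0.1,0.1,0.2,0.005,0.0015,0.0055,0],
  [-0.1,0.1,0.1,0.005,0.0015,0.0055,0],
  [0,0,0,0,0,0,0],
  [0,0,0,0,0,0,0],
])

```text
clock: 16.15
tool_pos: [0.5514, 0.32, 0.1033]
tcp_rot: [3.126, 0.711, 1.399]
force: [0.2, -0.1, -1.6]
width: 0.661
finger_force: 64.1
```

```bash
python3 - <<'E'
from st import *
show();c,A=frame();print(ing(c),A.round(3))
t,R=lay(-.066,.0045);plan(t,R,0,3)
E
```

```text
16.15 [0.5514 0.32   0.1033] [179.1  40.7  80.2] j [-0.84  1.11  0.19  1.28  0.29  1.33 -1.02] F [ 0.2 -0.1 -1.6] w 0.661 64.1
[-0.09061049  0.0020661   0.00805497] [[-0.161  0.987 -0.006]
 [-0.987 -0.161 -0.003]
 [-0.003  0.005  1.   ]]
[0.1,-0.1,-0.0,-0.0054,-0.0006,0.0063,0],[0.1,-0.1,-0.0,-0.0054,-0.0006,0.0063,0],[0.1,-0.1,-0.0,-0.0053,-0.0006,0.0063,0],
```

Emit:
jog_arm([
  [0,0,0,0.0025,0,0.0025,0],
  [0,0,0,-0.0065,-0.0005,0.0055,0],
  [0,0,0,-0.0065,-0.0005,0.0055,0],
  [0,0,0,-0.0055,-0.0005,0.0055,0],
  [0,0,0,0,0,0,0],
])

```text
clock: 16.65
tool_pos: [0.5468, 0.2967, 0.1016]
tcp_rot: [3.123, 0.709, 1.398]
force: [0.7, 1.8, 8.8]
width: 0.672
finger_force: 65.3
```

```bash
python3 - <<'E'
from st import *
show();c,A=frame();print(ing(c),A.round(3))
s=ctrl.read_state();print('F in gauge',(s['force']@np.c_[GX,GY,[0,0,1]]).round(1))
t,R=lay(-.058,.0045);plan(t,R,0,4)
E
```

```text
16.65 [0.5468 0.2967 0.1016] [178.9  40.6  80.1] j [-0.83  1.09  0.19  1.35  0.3   1.27 -1.03] F [0.7 1.8 8.8] w 0.672 65.3
[-0.06698997  0.00149211  0.00623839] [[-0.16   0.987 -0.008]
 [-0.987 -0.16  -0.004]
 [-0.005  0.008  1.   ]]
F in gauge [-1.9  0.3  8.8]
[0.1,-0.1,-0.0,-0.0013,-0.0003,0.0018,0],[0.1,-0.1,-0.0,-0.0013,-0.0003,0.0018,0],[0.1,-0.1,-0.0,-0.0013,-0.0003,0.0018,0],[0.1,-0.1,-0.0,-0.0013,-0.0003,0.0018,0],
```

Emit:
jog_arm([
  [0,0,0,-0.0015,0,0.0013,0],
  [0,0,0,-0.0015,0,0.0013,0],
  [0,0,0,-0.0015,0,0.0013,0],
  [0,0,0,0,0,0,0],
])

```text
clock: 17.05
tool_pos: [0.5458, 0.2932, 0.1016]
tcp_rot: [3.123, 0.706, 1.399]
force: [0.4, 7.8, 11.4]
width: 0.672
finger_force: 65.7
```

```bash
python3 - <<'E'
from st import *
show();c,A=frame();print(ing(c),A.round(3))
s=ctrl.read_state();print('F in gauge',(s['force']@np.c_[GX,GY,[0,0,1]]).round(1))
E
```

```text
17.05 [0.5458 0.2932 0.1016] [178.9  40.4  80.1] j [-0.82  1.08  0.19  1.36  0.3   1.26 -1.03] F [ 0.4  7.8 11.4] w 0.672 65.7
[-0.06351906  0.00113964  0.00601461] [[-0.159  0.987 -0.009]
 [-0.987 -0.159 -0.007]
 [-0.009  0.008  1.   ]]
F in gauge [-7.8 -0.8 11.4]
```

Emit:
jog_arm([
  [0,0,0,-0.0015,0,0.0013,0],
  [0,0,0,-0.0015,0,0.0013,0],
  [0,0,0,0,0,0,0],
])

```text
clock: 17.35
tool_pos: [0.5449, 0.2901, 0.1016]
tcp_rot: [3.123, 0.705, 1.399]
force: [-0.5, 8.6, 11.6]
width: 0.668
finger_force: 65.9
```

```bash
python3 - <<'E'
from st import *
show();c,A=frame();print(ing(c),A.round(3))
s=ctrl.read_state();print('F in gauge',(s['force']@np.c_[GX,GY,[0,0,1]]).round(1))
E
```

```text
17.35 [0.5449 0.2901 0.1016] [179.   40.4  80.2] j [-0.82  1.08  0.19  1.37  0.3   1.25 -1.03] F [-0.5  8.6 11.6] w 0.668 65.9
[-0.06029902  0.00075513  0.00592053] [[-0.159  0.987 -0.009]
 [-0.987 -0.159 -0.009]
 [-0.01   0.008  1.   ]]
F in gauge [-8.4 -1.9 11.6]
```

Emit:
jog_arm([
  [0,0,0,-0.002,0,0.0005,0],
  [0,0,0,-0.0015,0,0.0013,0],
  [0,0,0,0,0,0,0],
])

```text
clock: 17.65
tool_pos: [0.5438, 0.2863, 0.1016]
tcp_rot: [3.125, 0.704, 1.4]
force: [-1.9, 7.8, 8.5]
width: 0.666
finger_force: 65.5
```

```bash
python3 - <<'E'
from st import *
show();c,A=frame();print(ing(c),A.round(3))
s=ctrl.read_state();print('F in gauge',(s['force']@np.c_[GX,GY,[0,0,1]]).round(1))
E
```

```text
17.65 [0.5438 0.2863 0.1016] [179.   40.4  80.2] j [-0.82  1.08  0.19  1.38  0.3   1.25 -1.03] F [-1.9  7.8  8.5] w 0.666 65.5
[-0.05637033  0.00032286  0.00595137] [[-0.159  0.987 -0.008]
 [-0.987 -0.159 -0.009]
 [-0.01   0.007  1.   ]]
F in gauge [-7.4 -3.1  8.5]
```

Emit:
jog_arm([
  [0,0,0,-0.0015,0,0.0013,0],
  [0,0,0,0,0,0,0],
  [0,0,0,0,0,0,0],
])

```text
clock: 17.95
tool_pos: [0.5436, 0.2858, 0.1017]
tcp_rot: [3.124, 0.702, 1.4]
force: [-1.3, 10.5, 10.0]
width: 0.666
finger_force: 65.8
```

```bash
python3 - <<'E'
from st import *
show();c,A=frame();print(ing(c),A.round(3))
s=ctrl.read_state();print('F in gauge',(s['force']@np.c_[GX,GY,[0,0,1]]).round(1))
for n in('scene','side'):
    p,d=ctrl.grab_frame(n);P=cloud(ctrl.camera_info(n),d);g=(P-STOP)@np.c_[GX,GY,[0,0,1]]
    m=(d>0)&(abs(g[...,2]-.009)<.004)&(abs(g[...,0]+.05)<.08)&(abs(g[...,1])<.02)&(p.min(2)>150)
    q=g[m];print(n,len(q),np.percentile(q,[1,99],axis=0).round(4).tolist(),np.median(q[:,2]))
    if n=='side': 
        uv=np.argwhere(m).mean(0).astype(int);cv2.imwrite('pics/s9.png',cv2.resize(p[uv[0]-50:uv[0]+50,uv[1]-80:uv[1]+80],None,fx=5,fy=5)[:,:,::-1])
E
```

```text
17.95 [0.5436 0.2858 0.1017] [179.   40.2  80.2] j [-0.82  1.08  0.19  1.39  0.3   1.24 -1.02] F [-1.3 10.5 10. ] w 0.666 65.8
[-0.05596128  0.00026849  0.00582972] [[-0.158  0.987 -0.009]
 [-0.987 -0.158 -0.011]
 [-0.013  0.007  1.   ]]
F in gauge [-10.1  -3.   10. ]
scene 155 [[-0.1105, -0.0195, 0.0051], [0.0001, 0.0192, 0.0125]] 0.008713808393742917
side 3 [[-0.0326, 0.0179, 0.0065], [-0.0282, 0.0189, 0.0113]] 0.011242794442809609
```

View pics/s9.png

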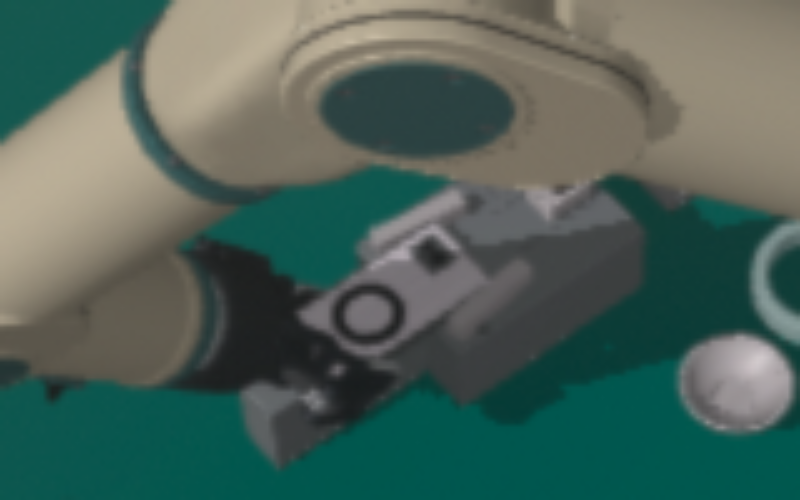

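Ring up and between the rails: the frame lies at about (410,290) in the crop, its leading edge between the two rails. The last 2 mm commanded only moved it 0.4 mm, so it is wedging.

Emit:
jog_arm([
  [0,0,0,-0.0015,0,0.0013,0],
  [0,0,0,-0.0015,0,0.0013,0],
  [0,0,0,0,0,0,0],
  [0,0,0,0,0,0,0],
])

```text
clock: 18.45
tool_pos: [0.5432, 0.2849, 0.1019]
tcp_rot: [3.123, 0.696, 1.402]
force: [-0.3, 16.2, 12.2]
width: 0.663
finger_force: 66.2
```

```bash
python3 - <<'E'
from st import *
show();c,A=frame();print(ing(c),A.round(3))
s=ctrl.read_state();print('F in gauge',(s['force']@np.c_[GX,GY,[0,0,1]]).round(1))
E
```

```text
18.45 [0.5432 0.2849 0.1019] [178.9  39.9  80.3] j [-0.82  1.07  0.19  1.4   0.3   1.23 -1.02] F [-0.3 16.2 12.2] w 0.663 66.2
[-0.05522531  0.00019489  0.00562026] [[-0.156  0.988 -0.011]
 [-0.988 -0.156 -0.017]
 [-0.018  0.008  1.   ]]
F in gauge [-16.   -2.9  12.2]
```

Emit:
jog_arm([
  [0,0,0,0,0,0,80],
  [0,0,0,0,0,0,100],
  [0,0,0,0,0,0,100],
  [0,0,0,0,0,0,100],
  [0,0,0,0,0,0,100],
])

```text
clock: 18.95
tool_pos: [0.5427, 0.276, 0.0997]
tcp_rot: [3.127, 0.712, 1.399]
force: [-0.4, -0.5, -1.1]
width: 0.998
finger_force: 0.0
```

Emit:
jog_arm([
  [0,0,0,0,0,-0.01,100],
  [0,0,0,0,0,-0.03,100],
  [0,0,0,0,0,-0.03,100],
  [0,0,0,0,0,-0.04,100],
  [0,0,0,0,0,0,100],
])

```text
clock: 19.45
tool_pos: [0.5546, 0.3531, 0.1874]
tcp_rot: [3.12, 0.702, 1.4]
force: [0.2, 0.4, 0.8]
width: 0.999
finger_force: 0.0
```

```bash
cat >> st.py <<'E'
def gview(tag):
    ci=ctrl.camera_info('wrist');p,d=ctrl.grab_frame('wrist');cv2.imwrite(f'pics/{tag}.png',p[:,:,::-1])
    g=(wcloud(ci,d)-STOP)@np.c_[GX,GY,[0,0,1]]
    m=(d>0)&(abs(g[...,2]-.009)<.0035)&(abs(g[...,0]+.06)<.09)&(abs(g[...,1])<.035)
    k,l,st,_=cv2.connectedComponentsWithStats(m.astype(np.uint8));m=l==1+np.argmax(st[1:,4])
    q=g[m];M=np.c_[q[:,:2],np.ones(len(q))];co=np.linalg.lstsq(M,q[:,2],rcond=None)[0]
    r=cv2.minAreaRect(q[:,:2].astype(np.float32))
    print(len(q),'ext',np.percentile(q,[.5,99.5],axis=0).round(4).tolist(),'tilt',co.round(4),'rect',r)
    b=(d>0)&(abs(g[...,0]-.06)<.06)&(abs(g[...,1])<.015)&(g[...,2]>.047)&(g[...,2]<.065);q=g[b]
    if len(q)>10: print('grip',len(q),np.percentile(q,[1,50,99],axis=0).round(4).tolist())
E
python3 - <<'E'
from st import *
show();gview('w10')
# to pointer: hover over grip, vertical hand
R=Rt(80.6,0);g=STOP+.079*GX+[0,0,.0405]
t=g+[0,0,.054+.07];print('hover',t)
mid=np.array([.545,.30,.26]);R1=Rt(80.6,-20);plan(mid,R1,100,5);plan(t,R,100,p0=mid,R0=R1)
E
```

```text
19.45 [0.5546 0.3531 0.1874] [178.8  40.2  80.2] j [-0.86  1.03  0.19  1.19  0.28  1.49 -0.99] F [0.2 0.4 0.8] w 0.999 0.0
4571 ext [[-0.1147, -0.0333, 0.0057], [0.0125, 0.0338, 0.0123]] tilt [0.0086 0.0065 0.0096] rect ((-0.048275209963321686, -0.00010641664266586304), (0.06974321603775024, 0.13433289527893066), 89.97478485107422)
grip 142 [[0.0659, -0.0079, 0.0472], [0.0678, -0.0007, 0.0535], [0.0809, 0.0083, 0.0577]]
hover [0.51129725 0.0851608  0.2245    ]
[0.2,4.1,-0.0,-0.0175,0.0001,-0.0047,100],[0.2,4.1,-0.0,-0.0171,0.0000,-0.0059,100],[0.2,4.1,-0.0,-0.0166,0.0000,-0.0071,100],[0.2,4.1,-0.0,-0.0161,-0.0000,-0.0083,100],[0.2,4.1,-0.0,-0.0155,-0.0001,-0.0094,100],

[-0.0,4.0,-0.0,-0.0384,0.0004,0.0215,100],[-0.0,4.0,-0.0,-0.0398,0.0004,0.0188,100],[-0.0,4.0,-0.0,-0.0411,0.0004,0.0160,100],[-0.0,4.0,-0.0,-0.0421,0.0004,0.0131,100],[-0.0,4.0,-0.0,-0.0429,0.0004,0.0101,100],
```

Emit:
jog_arm([
  [0.2,4.1,0,-0.0175,0,-0.005,100],
  [0.2,4.1,0,-0.017,0,-0.006,100],
  [0.2,4.1,0,-0.0165,0,-0.007,100],
  [0.2,4.1,0,-0.016,0,-0.008,100],
  [0.2,4.1,0,-0.0155,0,-0.0095,100],
])

```text
clock: 20.0
tool_pos: [0.5439, 0.2963, 0.2579]
tcp_rot: [-3.137, 0.352, 1.401]
force: [0.3, 0.4, -0.4]
width: 1.001
finger_force: 0.0
```

Emit:
jog_arm([
  [0,4,0,-0.0385,0.0005,0.0215,100],
  [0,4,0,-0.04,0.0005,0.019,100],
  [0,4,0,-0.041,0.0005,0.016,100],
  [0,4,0,-0.042,0,0.013,100],
  [0,4,0,-0.043,0,0.01,100],
])

```text
clock: 20.5
tool_pos: [0.5076, 0.0806, 0.223]
tcp_rot: [-3.138, 0.003, 1.4]
force: [1.1, -1.4, 0.2]
width: 0.999
finger_force: 0.0
```

Emit:
jog_arm([
  [0,0,0,0,0,0,60],
  [0,0,0,0,0,0,60],
  [0,0,0,0,0,0,60],
])

```text
clock: 20.8
tool_pos: [0.5089, 0.0838, 0.2233]
tcp_rot: [-3.138, 0.004, 1.402]
force: [-0.2, 0.1, 0.1]
width: 0.602
finger_force: 0.0
```

```bash
python3 - <<'E'
from st import *
show();gview('w11')
R=Rt(80.6,0);g=STOP+.079*GX+[0,0,.0405]
plan(g+[0,0,.055],R,60,3)
E
```

```text
20.8 [0.5089 0.0838 0.2233] [-179.8    0.2   80.3] j [-0.18  0.55 -0.05  1.97  0.05  0.63 -0.44] F [-0.2  0.1  0.1] w 0.602 0.0
8620 ext [[-0.072, -0.0318, 0.0068], [0.0153, 0.0338, 0.0124]] tilt [0.0039 0.0093 0.0094] rect ((-0.02523290552198887, 0.00018061324954032898), (0.0699925497174263, 0.0955820083618164), 89.55980682373047)
grip 864 [[0.0669, -0.0079, 0.0479], [0.0747, -0.0003, 0.0569], [0.0864, 0.0079, 0.0584]]
[-0.1,0.1,-0.1,0.0004,0.0008,0.0226,60],[-0.1,0.1,-0.1,0.0003,0.0008,0.0226,60],[-0.1,0.1,-0.1,0.0003,0.0008,0.0226,60],
```

```bash
python3 - <<'E'
from st import *
ci=ctrl.camera_info('wrist');p,d=ctrl.grab_frame('wrist');g=(wcloud(ci,d)-STOP)@np.c_[GX,GY,[0,0,1]]
for lo in(-.02,-.01,0,.01):
    print(lo,end=': ')
    for x in np.arange(-.012,.045,.002):
        m=(d>0)&(abs(g[...,0]-x)<.001)&(g[...,1]>lo)&(g[...,1]<lo+.01)&(g[...,2]>-.01)&(g[...,2]<.02)
        print('%.0f:%.1f'%(x*1e3,np.median(g[m][:,2])*1e3 if m.sum() else -99),end=' ')
    print()
cv2.imwrite('pics/w12.png',cv2.resize(p[0:260,190:450],None,fx=2.2,fy=2.2)[:,:,::-1])
E
```

```text
-0.02: -12:8.9 -10:9.1 -8:9.0 -6:8.9 -4:8.9 -2:9.2 0:8.9 2:9.4 4:0.0 6:-0.1 8:-0.2 10:-0.0 12:-0.0 14:-0.2 16:0.1 18:0.1 20:-0.3 22:-0.0 24:0.0 26:-0.1 28:-0.1 30:-0.2 32:-0.2 34:0.1 36:-0.4 38:-0.0 40:-0.3 42:0.1 44:-0.4 
-0.01: -12:9.1 -10:9.1 -8:9.3 -6:9.3 -4:9.1 -2:9.2 0:9.1 2:9.4 4:-0.2 6:-0.1 8:-0.3 10:-0.4 12:0.2 14:-0.4 16:-0.4 18:-0.1 20:0.1 22:-0.3 24:-0.1 26:-0.1 28:-0.3 30:-0.3 32:-0.2 34:-0.4 36:-0.6 38:-0.0 40:-0.1 42:-0.3 44:-0.4 
0: -12:10.0 -10:9.9 -8:9.6 -6:9.8 -4:9.2 -2:9.1 0:9.2 2:9.1 4:-0.2 6:0.1 8:-0.6 10:-0.4 12:0.1 14:-0.5 16:-0.2 18:-0.0 20:0.0 22:-0.3 24:0.1 26:-0.3 28:-0.2 30:-0.3 32:-0.2 34:0.1 36:-0.4 38:0.1 40:-0.1 42:-0.0 44:-0.2 
0.01: -12:10.0 -10:10.1 -8:9.5 -6:9.5 -4:9.5 -2:9.3 0:9.4 2:9.1 4:-0.2 6:-0.1 8:-0.4 10:-0.3 12:-0.2 14:-0.4 16:-0.3 18:0.1 20:-0.6 22:-0.2 24:-0.4 26:-0.3 28:-0.2 30:-0.5 32:-0.1 34:0.0 36:-0.3 38:-0.1 40:-0.5 42:-0.2 44:-0.3
```

Emit:
jog_arm([
  [0,0,0,0.001,0.001,0.022,60],
  [0,0,0,0.001,0.001,0.022,60],
  [0,0,0,0.001,0.001,0.022,60],
  [0,0,0,0,0,0,60],
  [0,0,0,0,0,0,60],
])

```text
clock: 21.4
tool_pos: [0.512, 0.0866, 0.1574]
tcp_rot: [-3.137, 0.004, 1.403]
force: [-0.2, 0.7, -0.1]
width: 0.603
finger_force: 0.0
```

```bash
python3 - <<'E'
from st import *
show();R=Rt(80.6,0);g=STOP+.0767*GX+[0,0,.0405]
plan(g+[0,0,.055],R,60,1)
E
```

```text
21.4 [0.512  0.0866 0.1574] [-179.8    0.3   80.4] j [-0.2   0.67 -0.04  2.    0.06  0.48 -0.45] F [-0.2  0.7 -0.1] w 0.603 0.0
[-0.2,0.3,-0.2,0.0008,-0.0004,0.0019,60],
```

The leading edge is at x = +3 mm by the depth profile (plate top 9 mm above the bed, flat), well inside the window. Now I grip the pointer.

Emit:
jog_arm([
  [0,0,0,0.001,0,0.001,0],
  [0,0,0,0,0,0,0],
  [0,0,0,0,0,0,0],
  [0,0,0,0,0,0,0],
  [0,0,0,0,0,0,0],
])

```text
clock: 21.9
tool_pos: [0.512, 0.0865, 0.1575]
tcp_rot: [-3.138, 0.004, 1.401]
force: [-2.7, 1.1, 5.5]
width: 0.177
finger_force: 58.7
```

Emit:
jog_arm([
  [0,0,0,0,0,0,0],
  [0,0,0,0,0,0,0],
  [0,0,0,0,0,0,0],
])

```text
clock: 22.2
tool_pos: [0.5121, 0.0865, 0.1575]
tcp_rot: [-3.138, 0.004, 1.401]
force: [-2.2, 0.9, 4.4]
width: 0.18
finger_force: 58.7
```

Emit:
jog_arm([
  [0,0,0,0.01,0,0,0],
  [0,0,0,0.015,0,0,0],
  [0,0,0,0.015,0,0,0],
  [0,0,0,0,0,0,0],
  [0,0,0,0,0,0,0],
])

```text
clock: 22.7
tool_pos: [0.5188, 0.1266, 0.1574]
tcp_rot: [-3.138, 0.003, 1.402]
force: [-2.2, 1.1, 7.6]
width: 0.177
finger_force: 59.4
```

```bash
cat > pt.py <<'E'
from st import *
show();s,p,r=tool();print('tcp in gauge',ing(p).round(4),'F',(s['force']@np.c_[GX,GY,[0,0,1]]).round(1))
ci=ctrl.camera_info('wrist');p,d=ctrl.grab_frame('wrist');g=(wcloud(ci,d)-STOP)@np.c_[GX,GY,[0,0,1]]
for lo in(-.025,-.02,-.015,-.01,-.005,0,.005,.01,.015,.02):
    print(lo,end=': ')
    for x in np.arange(-.008,.04,.002):
        m=(d>0)&(abs(g[...,0]-x)<.001)&(g[...,1]>lo)&(g[...,1]<lo+.005)&(g[...,2]>-.01)&(g[...,2]<.03)
        print('%.0f:%.0f'%(x*1e3,np.median(g[m][:,2])*1e3 if m.sum() else -99),end=' ')
    print()
cv2.imwrite('pics/w13.png',p[:,:,::-1])
E
python3 pt.py
```

```text
22.7 [0.5188 0.1266 0.1574] [-179.8    0.2   80.3] j [-0.27  0.68 -0.03  1.96  0.05  0.5  -0.51] F [-2.2  1.1  7.6] w 0.177 59.4
tcp in gauge [0.0369 0.0006 0.0974] F [-0.7 -2.4  7.6]
-0.025: -8:9 -6:9 -4:9 -2:9 0:9 2:9 4:-99 6:0 8:-0 10:-0 12:0 14:-0 16:-0 18:-0 20:-0 22:-0 24:-0 26:0 28:-0 30:-0 32:-0 34:-0 36:-1 38:-0 
-0.02: -8:9 -6:9 -4:9 -2:9 0:9 2:9 4:-99 6:-0 8:0 10:-0 12:-0 14:-0 16:0 18:-0 20:-0 22:-0 24:-0 26:-0 28:-0 30:-0 32:-0 34:-0 36:-0 38:0 
-0.015: -8:9 -6:9 -4:9 -2:9 0:9 2:9 4:-99 6:-0 8:-0 10:-0 12:-0 14:-0 16:0 18:1 20:-0 22:1 24:0 26:16 28:1 30:1 32:0 34:-1 36:0 38:-0 
-0.01: -8:9 -6:9 -4:9 -2:9 0:9 2:9 4:-99 6:-0 8:-0 10:0 12:-0 14:-0 16:-0 18:10 20:15 22:15 24:16 26:19 28:18 30:15 32:15 34:-99 36:-99 38:-99 
-0.005: -8:9 -6:10 -4:9 -2:9 0:9 2:9 4:-99 6:-0 8:0 10:-0 12:-0 14:-0 16:-0 18:10 20:16 22:15 24:15 26:22 28:21 30:-99 32:-99 34:-99 36:-99 38:-99 
0: -8:10 -6:9 -4:10 -2:9 0:9 2:9 4:-99 6:-0 8:-0 10:-0 12:-0 14:-0 16:-0 18:10 20:16 22:15 24:16 26:21 28:21 30:-99 32:-99 34:-99 36:-99 38:-99 
0.005: -8:9 -6:10 -4:10 -2:9 0:9 2:9 4:-99 6:0 8:-0 10:-0 12:-0 14:0 16:-0 18:10 20:16 22:15 24:15 26:19 28:20 30:15 32:15 34:-99 36:-99 38:-99 
0.01: -8:10 -6:10 -4:9 -2:9 0:9 2:9 4:0 6:-0 8:-0 10:0 12:-0 14:-0 16:-0 18:10 20:16 22:15 24:15 26:27 28:15 30:15 32:14 34:-0 36:-0 38:-0 
0.015: -8:9 -6:10 -4:9 -2:9 0:9 2:9 4:0 6:-0 8:-0 10:-0 12:-0 14:-0 16:-0 18:15 20:16 22:-0 24:-0 26:-99 28:-0 30:-0 32:-0 34:0 36:-0 38:0 
0.02: -8:10 -6:10 -4:10 -2:9 0:9 2:9 4:0 6:-0 8:-0 10:-0 12:-0 14:-0 16:-0 18:15 20:8 22:-0 24:-0 26:-99 28:-0 30:0 32:-1 34:-0 36:-0 38:-0
```

Emit:
jog_arm([
  [0,0,0,0.006,0,0,0],
  [0,0,0,0.004,0,0,0],
  [0,0,0,0.002,0,0,0],
  [0,0,0,0,0,0,0],
  [0,0,0,0,0,0,0],
])

```text
clock: 23.25
tool_pos: [0.5207, 0.1376, 0.1575]
tcp_rot: [-3.138, 0.004, 1.401]
force: [-3.7, 1.2, 7.9]
width: 0.179
finger_force: 59.4
```

```bash
python3 pt.py | egrep 'tcp|^-0.005|^0:'
```

```text
tcp in gauge [0.0257 0.0007 0.0975] F [-0.6 -3.9  7.9]
-0.005: -8:9 -6:9 -4:9 -2:9 0:9 2:9 4:-99 6:9 8:15 10:15 12:15 14:15 16:22 18:-99 20:-99 22:-99 24:-99 26:-99 28:-99 30:-99 32:-99 34:-99 36:-99 38:-99 
0: -8:10 -6:10 -4:9 -2:9 0:9 2:9 4:-99 6:9 8:16 10:16 12:15 14:15 16:22 18:-99 20:-99 22:-99 24:-99 26:-99 28:-99 30:-99 32:-99 34:-99 36:-99 38:-99
```

Emit:
jog_arm([
  [0,0,0,0.001,0,0,0],
  [0,0,0,0,0,0,0],
])

```text
clock: 23.5
tool_pos: [0.5208, 0.1382, 0.1575]
tcp_rot: [-3.138, 0.004, 1.401]
force: [-3.7, 1.0, 8.8]
width: 0.175
finger_force: 59.4
```

```bash
python3 pt.py | egrep 'tcp|^-0.005|^0:'
```

```text
tcp in gauge [0.0251 0.0007 0.0975] F [-0.3 -3.8  8.8]
-0.005: -8:9 -6:9 -4:9 -2:9 0:9 2:9 4:-99 6:10 8:16 10:15 12:15 14:20 16:25 18:-99 20:-99 22:-99 24:-99 26:-99 28:-99 30:-99 32:-99 34:-99 36:-99 38:-99 
0: -8:10 -6:10 -4:9 -2:9 0:9 2:9 4:-99 6:10 8:16 10:15 12:15 14:20 16:22 18:-99 20:-99 22:-99 24:-99 26:-99 28:-99 30:-99 32:-99 34:-99 36:-99 38:-99
```

Emit:
jog_arm([
  [0,0,0,0.001,0,0,0],
  [0,0,0,0,0,0,0],
])

```text
clock: 23.75
tool_pos: [0.5209, 0.1391, 0.1575]
tcp_rot: [-3.138, 0.004, 1.401]
force: [-3.3, 0.6, 8.4]
width: 0.179
finger_force: 59.4
```

Emit:
jog_arm([
  [0,0,0,0.0007,0,0,0],
  [0,0,0,0,0,0,0],
])

```text
clock: 23.95
tool_pos: [0.5211, 0.1398, 0.1575]
tcp_rot: [-3.138, 0.004, 1.401]
force: [-2.9, -0.1, 8.7]
width: 0.18
finger_force: 59.5
```

```bash
python3 pt.py | egrep 'tcp|^-0.005|^0:'
```

```text
tcp in gauge [0.0235 0.0007 0.0975] F [ 0.6 -2.8  8.7]
-0.005: -8:10 -6:9 -4:9 -2:9 0:9 2:9 4:11 6:15 8:15 10:15 12:16 14:23 16:-99 18:-99 20:-99 22:-99 24:-99 26:-99 28:-99 30:-99 32:-99 34:-99 36:-99 38:-99 
0: -8:9 -6:9 -4:9 -2:9 0:9 2:10 4:11 6:16 8:15 10:16 12:16 14:23 16:-99 18:-99 20:-99 22:-99 24:-99 26:-99 28:-99 30:-99 32:-99 34:-99 36:-99 38:-99
```

Emit:
jog_arm([
  [0,0,0,0.0006,0,0,0],
  [0,0,0,0,0,0,0],
])

```text
clock: 24.2
tool_pos: [0.5212, 0.1403, 0.1575]
tcp_rot: [-3.138, 0.004, 1.401]
force: [-4.0, -0.3, 8.3]
width: 0.18
finger_force: 59.5
```

```bash
python3 pt.py | egrep 'tcp|^0:'
```

```text
tcp in gauge [0.023  0.0007 0.0975] F [ 0.9 -3.9  8.3]
0: -8:10 -6:10 -4:9 -2:9 0:9 2:9 4:13 6:17 8:15 10:15 12:22 14:21 16:-99 18:-99 20:-99 22:-99 24:-99 26:-99 28:-99 30:-99 32:-99 34:-99 36:-99 38:-99
```

Emit:
jog_arm([
  [0,0,0,0.0006,0,0,0],
  [0,0,0,0,0,0,0],
])

```text
clock: 24.45
tool_pos: [0.5213, 0.1409, 0.1575]
tcp_rot: [-3.138, 0.004, 1.401]
force: [-4.3, -0.3, 9.1]
width: 0.177
finger_force: 59.5
```

```bash
python3 pt.py | egrep 'tcp|^0:'
```

```text
tcp in gauge [0.0223 0.0007 0.0975] F [ 1.  -4.2  9.1]
0: -8:10 -6:10 -4:9 -2:9 0:9 2:10 4:14 6:16 8:15 10:15 12:22 14:14 16:-99 18:-99 20:-99 22:-99 24:-99 26:-99 28:-99 30:-99 32:-99 34:-99 36:-99 38:-99
```

Emit:
jog_arm([
  [0,0,0,0.0006,0,0,0],
  [0,0,0,0,0,0,0],
])

```text
clock: 24.7
tool_pos: [0.5214, 0.1415, 0.1575]
tcp_rot: [-3.138, 0.004, 1.401]
force: [-3.3, 0.2, 8.0]
width: 0.176
finger_force: 59.5
```

```bash
python3 pt.py | egrep 'tcp|^0:'
```

```text
tcp in gauge [0.0218 0.0007 0.0975] F [ 0.4 -3.3  8. ]
0: -8:9 -6:10 -4:10 -2:9 0:9 2:12 4:17 6:16 8:15 10:15 12:23 14:-99 16:-99 18:-99 20:-99 22:-99 24:-99 26:-99 28:-99 30:-99 32:-99 34:-99 36:-99 38:-99
```

Emit:
jog_arm([
  [0,0,0,0,0,0,30],
  [0,0,0,0,0,0,50],
  [0,0,0,0,0,0,60],
  [0,0,0,0,0,0,60],
  [0,0,0,0,0,0,60],
])

```text
clock: 25.25
tool_pos: [0.5219, 0.1416, 0.1561]
tcp_rot: [-3.138, 0.004, 1.4]
force: [0.3, 0.0, -0.2]
width: 0.598
finger_force: 0.0
```

Emit:
jog_arm([
  [0,0,0,0,0,-0.02,60],
  [0,0,0,0,0,-0.04,60],
  [0,0,0,0,0,-0.04,60],
  [0,0,0,0,0,-0.03,60],
  [0,0,0,0,0,0,60],
])

```text
clock: 25.75
tool_pos: [0.5247, 0.1429, 0.2904]
tcp_rot: [3.137, 0.0, 1.4]
force: [0.4, 1.0, 0.2]
width: 0.6
finger_force: 0.0
```

```bash
python3 - <<'E'
from st import *
show()
ci=ctrl.camera_info('wrist');p,d=ctrl.grab_frame('wrist');g=(wcloud(ci,d)-STOP)@np.c_[GX,GY,[0,0,1]]
for lo,hi in((-.005,.005),(.018,.024),(-.024,-.018)):
    for x in list(np.arange(-.124,-.108,.002))+list(np.arange(-.006,.012,.001)):
        m=(d>0)&(abs(g[...,0]-x)<.001)&(g[...,1]>lo)&(g[...,1]<hi)&(g[...,2]>-.01)&(g[...,2]<.03)
        print('%.0f:%.0f'%(x*1e3,np.median(g[m][:,2])*1e3 if m.sum() else -99),end=' ')
    print()
b=(d>0)&(abs(g[...,0]-.02)<.03)&(abs(g[...,1])<.015)&(g[...,2]>.047)&(g[...,2]<.065);print('grip',np.percentile(g[b],[1,99],axis=0).round(4).tolist())
cv2.imwrite('pics/w14.png',p[:,:,::-1])
E
```

```text
25.75 [0.5247 0.1429 0.2904] [179.8   0.   80.2] j [-0.29  0.49 -0.04  1.83  0.03  0.81 -0.51] F [0.4 1.  0.2] w 0.6 0.0
-124:-0 -122:-0 -120:-0 -118:-0 -116:-0 -114:9 -112:9 -110:9 -6:10 -5:9 -4:9 -3:9 -2:9 -1:9 0:9 1:9 2:11 3:16 4:16 5:16 6:15 7:15 8:15 9:15 10:15 11:19 
-124:-99 -122:-99 -120:-99 -118:-99 -116:-99 -114:9 -112:9 -110:10 -6:10 -5:9 -4:9 -3:9 -2:9 -1:9 0:9 1:9 2:16 3:16 4:16 5:16 6:16 7:-99 8:-99 9:0 10:-0 11:-0 
-124:-99 -122:-99 -120:-99 -118:-99 -116:-99 -114:9 -112:9 -110:9 -6:9 -5:9 -4:9 -3:9 -2:9 -1:9 0:9 1:9 2:8 3:-99 4:0 5:-0 6:-0 7:-0 8:-0 9:-0 10:-0 11:-0 
grip [[0.0111, -0.0077, 0.0485], [0.0305, 0.0083, 0.0587]]
```

View pics/w14.png

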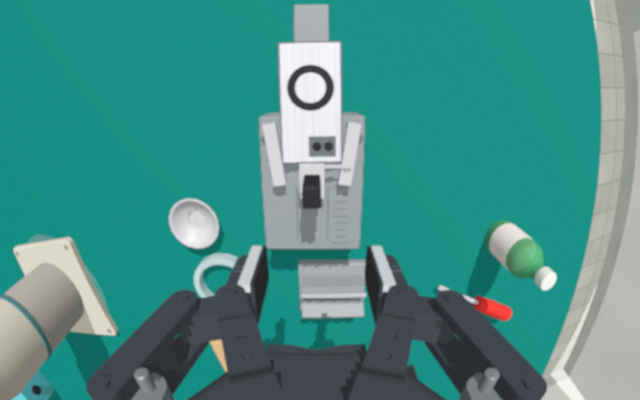

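The frame lies ring side up between the rails at (311,100), in line with the channel. The pointer's nose meets its leading end at (311,163), and the hand is clear.

```bash
python3 -c "
from bench import ctrl
print(ctrl.hand_in())"
```

```text
the job is handed in; nothing more can be done
None
```

I turned the frame over, wedged it ring side up in the gauge, slid the pointer's nose up to its leading end, and handed the job in at about 26 s. I didn't see any judging result.

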